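Turn the cover plate over for its second weld pass

ROBOT

A 7-joint arm with a two-finger parallel gripper is mounted at the origin on the work surface. World frame = base frame: x ahead of the robot, y to its left, z up, the work surface at z = 0. Lengths are in m, angles in degrees, forces in N, time in s.
With the tool pointing down it reaches from about 0.425 to 0.875 m from the base axis. Payload 4.7 kg.
Tool frame: the origin (TCP) lies midway between the tips of the shut fingers; the grasp point (between the pads) lies 19 mm behind it; z points along the fingers, y is the line along which they close (so a half turn about z gives the same grasp; the last joint's range is limited). The gripper opens to 87 mm and grips with 3 to 60 N. Pads are 19 mm wide; open, the fingers measure 117 mm over their backs; the gripper's body (75 mm by 190 mm) begins 51 mm behind the grasp point.
Start: joints at [76.61, 18.392, -4.016, 83.108, 1.295, 78.541, -3.26], TCP at [0.159, -0.63, 0.223] pointing down, gripper open.
Joint ranges: [-163.93, 163.93], [-17.29, 119.83], [-79.2, 71.16], [3.27, 140.29], [-89.18, 269.18], [5.43, 117.66], [-154.24, 154.24]. Speed limits (degrees/s): [147.25, 147.25, 180, 180, 180, 180, 180].

INTERFACE

Orientations are given as [roll, pitch, yaw] about the fixed x, y, z axes, in that order (R = Rz(yaw) Ry(pitch) Rx(roll)).
In Python, from cell import env gives the robot as it stands. The module is installed in compiled form; this text tells all that it offers.
- The arm moves only by the tool step_arm, never from a script. Its argument "rows" is a list of rows, each an object with "angular": the turn, a rotation vector about the tool's x, y, z in units of pi rad (1.0 is pi rad), a list of three; "slide": the shift along the tool's x, y, z in units of 500 mm (1.0 is 500 mm), a list of three; "jaw": the opening, from 0 (shut) to 1 (fully open). A call has 1 to 10 rows; each row shifts and turns the commanded pose from where the row before left it, along the tool's axes as they then stand; what a row does not reach is not made up. A row lasts 1/8 s, in which the tool goes at most 62.5 mm and 10.7 degrees, less where a joint would pass 70% of its speed; a pose out of reach is approached as far as the arm can. A call with a number of a shift or a turn outside -1 to 1 is refused whole. A call with a gripper value outside its range is refused whole. The fingers move at their own pace and stop on an object; "newtons" is the grip in N (left out, the last holds). Time passes only in rows, so rows that do not move let the fingers close. It gives the time, the measured TCP pose, the force, the opening and the grip force at its end, in the units of the state.
- env.get_obs(): the state, without advancing time (a new reading comes with each control period).
- env.read_camera(name): name is "side" or "top" or "wrist"; returns the picture (420x560x3 uint8, red, green, blue); there is no depth.
- env.camera_info(name): a dict with "fx", "fy", "cx", "cy" (pixels), "R" (3x3) and "t" (3): a world point X has camera coordinates R X + t. Camera axes: x right, y down, z forward; pixel columns grow to the right and rows downward; lengths in m; the calibration is good to about 2 mm. A picture is of the moment at which its call begins: read the wrist's pose just before it. camera_info takes no time and is no camera call; for the wrist camera it gives the pose at the moment of the call.
- env.sign_off(): hands the job in; it is judged then, once.
The state is a dict: "time_s": time; "qpos": joint angles; "joint_velocities": joint speeds; "effort": joint torques, N m; "tool_pos": TCP position; "tool_rot": TCP orientation; "force": force on the tool from outside, world axes, zero at the start; "wrist_torque": the same for the moment, N m; "grip_width": finger opening in m; "grasp_force": force on a finger pad.
Only numpy, scipy, OpenCV 4.12 (cv2) and the standard library are available. Lean on these libraries where they do the work, as an engineer would, in place of code of your own. Each camera call takes 0.05 s, during which the arm holds its last target. There are 200 camera calls.

TASK

Clear the scrap offcuts off the aluminium plate into the green scrap tray, then slide the plate out past the edge of the raised welding platen so you can get under it, turn it over and lay it down without letting it slam, red primed side up, square to the platen and in the middle of it. Finally stand the brass hold-down weight upright on the middle of the plate; do not let the plate fall off the platen, and leave the jar, brush and red magnet square alone.

Things in the scene. Friction and masses are not known exactly. Their poses are not given: they have to be found in the camera images.
- platen: Fixed raised welding platen: grey steel slab with a grid of dark dots, 240 (its x) x 230 (its y) x 20 mm, its top 120 mm above the bench, on a blue pedestal 150 x 120 mm, so that the slab overhangs the pedestal by 45 mm at its x sides and 55 mm at its y sides, with 100 mm of free height beneath. Origin: on the bench under its centre; x, y along its sides, z up.
- platen_top (a point): Centre of the platen's top surface, axes as the platen's.
- plate: Loose aluminium cover plate 150 (its x) x 125 (its y) x 8 mm, about 0.4 kg, edges rounded; too wide for the gripper either way. It starts lying flat on the platen with its bare silver face (two grey weld beads) up and its red primed face down, turned up to 0.2 rad from square. Origin: centre of the red face; z points from the red face to the bare face (up at the start).
- plate_mid (a point): Middle of the plate, halfway through its thickness (4 mm from each face), axes as the plate's.
- tube_offcut: Rusty brown square-tube offcut, 26 (x) x 45 (y) x 24 mm high, 80 g. Origin: centre of its underside; y is its long axis, z up. Grip it across x. Two to four of the four offcuts are present; they start lying on the plate.
- bar_offcut: Bright steel bar offcut, 22 (x) x 48 (y) x 16 mm high, 120 g. Origin: centre of its underside; y is its long axis, z up. Grip it across x. Two to four of the four offcuts are present; they start lying on the plate.
- channel_offcut: Dark steel U-channel offcut, open side up, 30 (x) x 45 (y) x 22 mm high, 80 g. Origin: centre of its underside; y is its long axis, z up. Grip it across x. Two to four of the four offcuts are present; they start lying on the plate.
- rail_offcut: Yellow T-shaped rail offcut: foot 26 (x) x 46 (y) x 8 mm high, with a web 14 mm thick (x) above it, 21 mm high in all, 90 g. Origin: centre of its underside; y is its long axis, z up. Grip it across x. Two to four of the four offcuts are present; they start lying on the plate.
- tray: Fixed open green scrap tray, 170 (x) x 150 (y) x 45 mm high outside, walls and floor 4 to 5 mm. It stands on the bench to the left or right of the platen. Origin: centre of its underside.
- tray_in (a point): Centre of the tray's inner floor, axes as the tray's.
- weight: Loose brass hold-down weight, about 0.6 kg: a disc 60 mm across and 40 mm high with a round grip knob 24 to 26 mm across on top, from 40 to 68 mm height. It stands on the bench on the other side of the platen from the tray. Origin: centre of its underside, z up.
- jar: Bystander: blue jar with an orange cap, 60 mm across, 90 mm high. Origin: centre of its underside.
- brush: Bystander: hand brush lying on the bench. Origin: on its underside.
- square: Bystander: red L-shaped magnet square, 90 x 90 x 20 mm, lying on the bench. Origin: on its underside.

How it is judged (in metres and radians):
On the way, in this order (a step that is already met when the one before it is completed fails the run):
1. all offcuts present lie released in the scrap tray (x of tube_offcut in the frame of tray_in between -0.078 and 0.078 m and y of tube_offcut in the frame of tray_in between -0.068 and 0.068 m and z of tube_offcut in the frame of tray_in between -0.005 and 0.04 m and linear speed of each of tube_offcut, bar_offcut, channel_offcut, rail_offcut below 0.05 m/s and contact force between each of tube_offcut, bar_offcut, channel_offcut, rail_offcut and the fingers below 0.1 N and x of bar_offcut in the frame of tray_in between -0.078 and 0.078 m and y of bar_offcut in the frame of tray_in between -0.068 and 0.068 m and z of bar_offcut in the frame of tray_in between -0.005 and 0.04 m and x of channel_offcut in the frame of tray_in between -0.078 and 0.078 m and y of channel_offcut in the frame of tray_in between -0.068 and 0.068 m and z of channel_offcut in the frame of tray_in between -0.005 and 0.04 m and x of rail_offcut in the frame of tray_in between -0.078 and 0.078 m and y of rail_offcut in the frame of tray_in between -0.068 and 0.068 m and z of rail_offcut in the frame of tray_in between -0.005 and 0.04 m), for 0.2 s.
2. the plate lies turned over, flat on the middle of the platen, square to it (angle between plate's own z axis and vertical above 3.04 rad and x of plate_mid in the frame of platen_top between -0.035 and 0.035 m and y of plate_mid in the frame of platen_top between -0.035 and 0.035 m and z of plate_mid in the frame of platen_top between 0.001 and 0.008 m and (angle between the x axis of plate and the x axis of platen, either way round below 0.26 rad or angle between the x axis of plate and the y axis of platen, either way round below 0.26 rad) and linear speed of plate below 0.03 m/s), for 0.2 s.
At the end, for the whole second after the job is handed in: Offcuts at rest in the tray; plate flat on the platen, red side up, its middle within 35 mm of the platen centre along each platen axis, sides within 0.26 rad of the platen's; weight at rest, upright on the plate, within 30 mm of its middle (all of step 1 and angle between plate's own z axis and vertical above 3.04 rad and x of plate_mid in the frame of platen_top between -0.035 and 0.035 m and y of plate_mid in the frame of platen_top between -0.035 and 0.035 m and z of plate_mid in the frame of platen_top between 0.001 and 0.008 m and (angle between the x axis of plate and the x axis of platen, either way round below 0.26 rad or angle between the x axis of plate and the y axis of platen, either way round below 0.26 rad) and horizontal distance between weight and plate_mid below 0.03 m and angle between weight's own z axis and vertical below 0.1 rad and z of weight in the frame of platen_top between 0.003 and 0.014 m and linear speed of weight below 0.03 m/s); the robot touches nothing.
It fails at once if the plate falls off the platen (its middle more than 20 mm below the platen's top) (z of plate_mid in the frame of platen_top below -0.02 m).
It fails at once if the plate slams down (turns faster than 11 rad/s, as when let fall from more than about 30 degrees) (angular speed of plate above 11 rad/s).
It fails at once if a bystander is moved more than 30 mm (distance of any of jar, brush, square from where it was at the start of the episode above 0.03 m).
Of tube_offcut, bar_offcut, channel_offcut, rail_offcut only 2 to 4 are there at a start; the rules pass over those that are not, and their reading is None.
At some moment in a run one of tube_offcut, bar_offcut, channel_offcut, rail_offcut, weight may be knocked a few centimetres aside while the robot is not near it.
It also fails if it takes over 210 s, if anything falls off the work surface, if the arm or the gripper's body presses on something with over 40 N, if the wrist force passes 120 N, or if a joint passes its speed limit or range.

## Working session

There is one attempt and no reset: what is moved stays moved. The work goes in short steps, Python scripts to look and compute and a tool call to move; the robot and the scene stay as the last step left them, time stands still between calls to the robot, and variables do not carry over. Pictures are saved under pics/ and viewed, at most 14 in all, crops included, and the job is handed in when it is done.

Besides the shell and the picture viewer there is one more tool, called after "Emit:" as name(argument=value, ...), one argument or row to a line, values as JSON. step_arm: Moves the arm, as the interface text tells. Shifts and turns lie within -1 to 1; 1 stands for 500 mm of shift or pi rad of turn. Its arguments: {"type":"object","properties":{"rows":{"type":"array"},"newtons":{"type":"number"}},"required":["rows"]}

```bash
mkdir -p pics
python3 - <<'E'
from cell import env
import cv2,numpy as np
o=env.get_obs();print({k:np.round(v,3).tolist() for k,v in o.items()})
for n in("top","side"):
    im=env.read_camera(n);cv2.imwrite(f"pics/{n}0.png",im[:,:,::-1]);c=env.camera_info(n)
    print(n,{k:np.round(v,4).tolist() for k,v in c.items()})
E
```

```text
{'time_s': 0.0, 'qpos': [76.612, 18.439, -4.014, 83.177, 1.295, 78.54, -3.258], 'joint_velocities': [-0.115, -0.056, -0.027, -0.052, -0.072, -0.022, -0.005], 'effort': [-0.001, -49.128, -0.404, -31.253, -0.064, 0.044, 0.0], 'tool_pos': [0.159, -0.63, 0.221], 'tool_rot': [-179.889, 0.007, 14.198], 'force': [0.309, 0.447, 0.194], 'wrist_torque': [0.001, 0.056, 0.018], 'grasp_force': 0.0, 'grip_width': 0.087}
top {'fx': 459.0405, 'fy': 459.0405, 'cx': 282.7475, 'cy': 205.9254, 'R': [[0.0679, -0.9977, 0.0047], [-0.9712, -0.0672, -0.2285], [0.2282, 0.0109, -0.9735]], 't': [-0.0521, 0.6207, 1.1686]}
side {'fx': 479.0344, 'fy': 479.0344, 'cx': 280.4369, 'cy': 210.1638, 'R': [[-0.8031, -0.5958, -0.0107], [-0.4176, 0.5756, -0.7031], [0.4251, -0.5602, -0.711]], 't': [0.4882, 0.3125, 0.8713]}
```

View pics/top0.png

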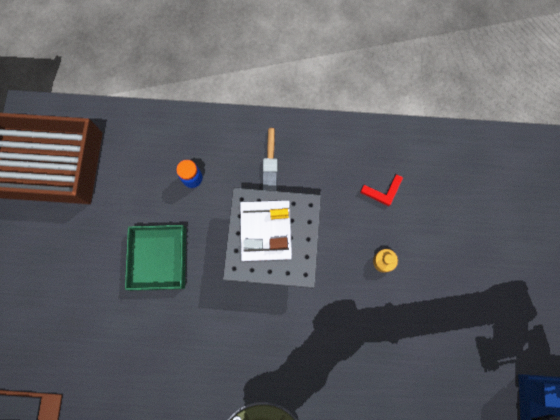

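View pics/side0.png

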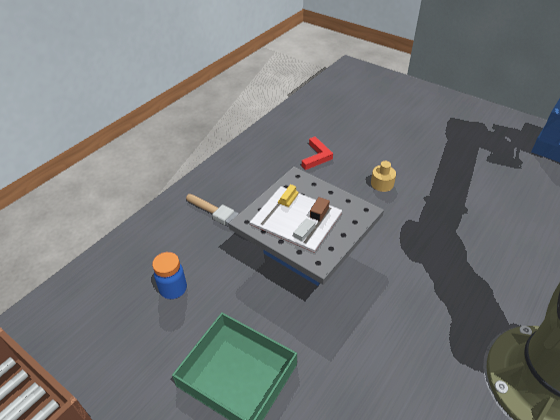

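Top view: the platen is at about (273,237) and the plate at (266,232). There are three offcuts: rail (279,213), bar (254,243) and tube (279,243). The tray is at (156,257), the weight at (386,261), the jar at (189,172), the brush at (270,160) and the square at (385,190). The side view agrees.

```bash
cat > h.py <<'E'
from cell import env
import cv2,numpy as np
from scipy.spatial.transform import Rotation as Ro
def cam(n):
    c=env.camera_info(n);im=env.read_camera(n);return im,c
def ray(c,uv):
    uv=np.atleast_2d(uv).astype(float);R=np.array(c["R"]);t=np.array(c["t"])
    d=np.c_[(uv[:,0]-c["cx"])/c["fx"],(uv[:,1]-c["cy"])/c["fy"],np.ones(len(uv))]
    return -R.T@t,d@R
def pl(c,uv,z):
    o,d=ray(c,uv);return o+d*((z-o[2])/d[:,2])[:,None]
def px(c,X):
    q=np.atleast_2d(X)@np.array(c["R"]).T+np.array(c["t"]);return np.c_[c["fx"]*q[:,0]/q[:,2]+c["cx"],c["fy"]*q[:,1]/q[:,2]+c["cy"]]
def rect(c,m,z,roi=None,minpx=15,k=1):
    """min-area rects of the k biggest blobs, back-projected on plane z: centre, sizes, angle of long side"""
    m=m.astype(np.uint8)
    if roi is not None:
        w=np.zeros_like(m);x0,y0,x1,y1=roi;w[y0:y1,x0:x1]=1;m=m*w
    cs,_=cv2.findContours(m,cv2.RETR_EXTERNAL,cv2.CHAIN_APPROX_NONE);out=[]
    for q in sorted(cs,key=cv2.contourArea)[::-1][:k]:
        if cv2.contourArea(q)<minpx:continue
        P=pl(c,q[:,0],z)[:,:2]*1000
        (cx,cy),(w,h),a=cv2.minAreaRect(P.astype(np.float32))
        if w<h:w,h,a=h,w,a+90
        a=(a+90)%180-90
        out.append(np.round([cx,cy,w,h,a],1).tolist()+[cv2.boundingRect(q)])
    return out
def hsv(im):return cv2.cvtColor(im,cv2.COLOR_RGB2HSV).astype(int).transpose(2,0,1)
def move(p,rpy,yawdeg=None):
    """remaining move from present pose: tool-frame slide (units 500mm) and angular(units pi)"""
    o=env.get_obs();R0=Ro.from_euler('xyz',o['tool_rot'],degrees=True);R1=Ro.from_euler('xyz',rpy,degrees=True)
    s=R0.inv().apply(np.array(p)-o['tool_pos'])/.5;a=(R0.inv()*R1).as_rotvec()/np.pi
    print('slide',np.round(s,4),'ang',np.round(a,4),'rows>=',np.ceil(max(np.abs(s*500).max()/62.5,np.linalg.norm(a)*180/10.7)))
E
python3 - <<'E'
from h import *
im,c=cam("top");H,S,V=hsv(im)
print("cam",-np.array(c["R"]).T@np.array(c["t"]))
print("tray",rect(c,(H>60)&(H<90)&(S>90),.045))
print("plate",rect(c,(V>195)&(S<40),.128,(225,185,325,290)))
print("slab",rect(c,(V>85)&(S<40),.12,(215,180,330,295)))
print("rail",rect(c,(H>18)&(H<35)&(S>120),.149,(225,185,325,290)))
print("tube",rect(c,(H<15)&(S>90)&(V<140),.152,(225,200,325,290)))
print("weight",rect(c,(H>15)&(H<35)&(S>120),.04,(350,230,420,290)))
print("jar",rect(c,(H<14)&(S>180),.09,(160,150,210,190)))
print("square",rect(c,(H<8)&(S>180),.02,(340,150,420,220)))
o,d=ray(c,[[254,243],[279,213],[279,243]]);print(pl(c,[[254,243]],.144))
for uv in [(254,243),(279,243),(266,222),(300,270),(100,300)]:print(uv,im[uv[1],uv[0]],H[uv[1],uv[0]],S[uv[1],uv[0]],V[uv[1],uv[0]])
E
```

```text
cam [ 0.33968075 -0.02300521  1.27970728]
tray [[466.0, 322.9, 172.5, 158.7, 5.6, (125, 225, 61, 65)]]
plate [[544.3, 29.9, 151.7, 126.5, 6.1, (240, 201, 52, 60)]]
slab [[532.4, 12.6, 299.7, 294.8, -86.0, (215, 180, 115, 115)]]
rail [[585.1, -2.4, 44.9, 25.2, -80.2, (270, 208, 19, 11)]]
tube [[512.9, -4.8, 39.7, 17.5, -86.1, (270, 238, 17, 8)]]
weight [[499.8, -295.0, 65.5, 59.4, -86.1, (373, 249, 25, 23)]]
jar [[703.3, 257.7, 52.0, 51.1, -86.0, (177, 160, 20, 19)]]
square [[716.4, -284.7, 94.5, 89.1, -23.3, (361, 175, 41, 31)]]
[[0.5062636  0.05479087 0.144     ]]
(254, 243) [208 216 220] 100 14 220
(279, 243) [140  83  63] 8 140 140
(266, 222) [241 242 247] 115 6 247
(300, 270) [120 125 132] 108 23 132
(100, 300) [77 79 90] 115 37 90
```

```bash
cat >> h.py <<'E'
import json
def plan(wps,jaw=1,step=.06,ang=10,dec=3,start=None):
    """wps: list of (pos,rpy[,step]); prints rows per row-split path; rounding is fed back"""
    o=env.get_obs();p=np.array(start[0] if start else o['tool_pos']);R=Ro.from_euler('xyz',start[1] if start else o['tool_rot'],degrees=True);rows=[]
    for w in wps:
        q=np.array(w[0]);Q=Ro.from_euler('xyz',w[1],degrees=True);st=w[2] if len(w)>2 else step
        p0,R0=p.copy(),R;dv=(R0.inv()*Q).as_rotvec()
        n=max(1,int(np.ceil(max(np.linalg.norm(q-p0)/st,np.degrees(np.linalg.norm(dv))/ang)-1e-6)))
        for i in range(1,n+1):
            pt=p0+(q-p0)*i/n;Rt=R0*Ro.from_rotvec(dv*i/n)
            s=np.round(R.inv().apply(pt-p)/.5,dec);a=np.round((R.inv()*Rt).as_rotvec()/np.pi,dec)
            rows.append((a+0.,s+0.));p=p+R.apply(s*.5);R=R*Ro.from_rotvec(a*np.pi)
    for a,s in rows:print(json.dumps({"angular":a.tolist(),"slide":s.tolist(),"jaw":jaw}))
    print(len(rows),'rows; end',np.round(p,4),R.as_euler('xyz',degrees=True).round(1))
E
python3 - <<'E'
from h import *
c=env.camera_info("top")
P=pl(c,[(234,188),(321,194),(316,286),(225,279)],.12)[:,:2]*1000
print(P.round(),P.mean(0),[np.linalg.norm(P[i]-P[i-1]).round() for i in range(4)],[np.degrees(np.arctan2(*(P[i]-P[i-1])[::-1])).round(1) for i in range(4)])
plan([((.5,-.33,.38),(180,0,50)),((.50,.02,.42),(180,0,90))],dec=2)
E
```

```text
[[ 651.  121.]
 [ 650. -108.]
 [ 413. -107.]
 [ 414.  121.]] [532.06441625   6.92624974] [np.float64(236.0), np.float64(228.0), np.float64(238.0), np.float64(228.0)] [np.float64(-0.2), np.float64(-90.1), np.float64(179.8), np.float64(89.6)]
{"angular": [0.0, 0.0, -0.02], "slide": [0.09, -0.05, -0.04], "jaw": 1}
{"angular": [0.0, 0.0, -0.02], "slide": [0.09, -0.04, -0.03], "jaw": 1}
{"angular": [0.0, 0.0, -0.03], "slide": [0.1, -0.03, -0.04], "jaw": 1}
{"angular": [0.0, 0.0, -0.02], "slide": [0.09, -0.03, -0.03], "jaw": 1}
{"angular": [0.0, 0.0, -0.02], "slide": [0.1, -0.02, -0.04], "jaw": 1}
{"angular": [0.0, 0.0, -0.02], "slide": [0.1, -0.01, -0.03], "jaw": 1}
{"angular": [0.0, 0.0, -0.02], "slide": [0.1, 0.0, -0.04], "jaw": 1}
{"angular": [0.0, 0.0, -0.03], "slide": [0.1, 0.0, -0.03], "jaw": 1}
{"angular": [0.0, 0.0, -0.02], "slide": [0.11, 0.0, -0.04], "jaw": 1}
{"angular": [0.0, 0.0, -0.04], "slide": [0.09, -0.07, -0.01], "jaw": 1}
{"angular": [0.0, 0.0, -0.03], "slide": [0.1, -0.07, -0.02], "jaw": 1}
{"angular": [0.0, 0.0, -0.04], "slide": [0.1, -0.05, -0.01], "jaw": 1}
{"angular": [0.0, 0.0, -0.04], "slide": [0.11, -0.04, -0.01], "jaw": 1}
{"angular": [0.0, 0.0, -0.03], "slide": [0.11, -0.02, -0.01], "jaw": 1}
{"angular": [0.0, 0.0, -0.04], "slide": [0.12, -0.02, -0.02], "jaw": 1}
15 rows; end [0.5001 0.0224 0.4225] [-1.80e+02 -1.00e-01  8.98e+01]
```

The platen is centred at about (0.532, 0.007) and square to the world axes. The measured 237 x 228 mm matches its given size.

Emit:
step_arm(
  rows=[
    {"angular": [0,0,-0.02],"slide": [0.09,-0.05,-0.04],"jaw": 1},
    {"angular": [0,0,-0.02],"slide": [0.09,-0.04,-0.03],"jaw": 1},
    {"angular": [0,0,-0.03],"slide": [0.1,-0.03,-0.04],"jaw": 1},
    {"angular": [0,0,-0.02],"slide": [0.09,-0.03,-0.03],"jaw": 1},
    {"angular": [0,0,-0.02],"slide": [0.1,-0.02,-0.04],"jaw": 1},
    {"angular": [0,0,-0.02],"slide": [0.1,-0.01,-0.03],"jaw": 1},
    {"angular": [0,0,-0.02],"slide": [0.1,0,-0.04],"jaw": 1},
    {"angular": [0,0,-0.03],"slide": [0.1,0,-0.03],"jaw": 1},
    {"angular": [0,0,-0.02],"slide": [0.11,0,-0.04],"jaw": 1},
  ],
)

```text
time_s: 1.27
tool_pos: [0.5004, -0.3261, 0.3823]
tool_rot: [-179.9, 0.0, 50.3]
force: [0.6, -0.5, 0.5]
grip_width: 0.0872
grasp_force: 0.0
```

Emit:
step_arm(
  rows=[
    {"angular": [0,0,-0.04],"slide": [0.09,-0.07,-0.01],"jaw": 1},
    {"angular": [0,0,-0.03],"slide": [0.1,-0.07,-0.02],"jaw": 1},
    {"angular": [0,0,-0.04],"slide": [0.1,-0.05,-0.01],"jaw": 1},
    {"angular": [0,0,-0.04],"slide": [0.11,-0.04,-0.01],"jaw": 1},
    {"angular": [0,0,-0.03],"slide": [0.11,-0.02,-0.01],"jaw": 1},
    {"angular": [0,0,-0.04],"slide": [0.12,-0.02,-0.02],"jaw": 1},
    {"angular": [0,0,0],"slide": [0,0,0],"jaw": 1},
    {"angular": [0,0,0],"slide": [0,0,0],"jaw": 1},
  ],
)

```text
time_s: 2.28
tool_pos: [0.5001, 0.0218, 0.4224]
tool_rot: [-180.0, 0.1, 89.8]
force: [-0.0, -0.4, 0.8]
grip_width: 0.0872
grasp_force: 0.0
```

Run:
```python
from h import *
o=env.get_obs();print(o['time_s'],o['tool_pos'],o['tool_rot'],np.round(o['qpos']))
im,c=cam("wrist");cv2.imwrite("pics/w1.png",im[:,:,::-1]);print({k:np.round(v,3).tolist() for k,v in c.items()})
print(-np.array(c["R"]).T@np.array(c["t"]))
```

```text
2.275 [0.50006115 0.02181426 0.4223551 ] [-1.79989668e+02  5.44359997e-02  8.97739024e+01] [ 35.   0. -40.  81.   0.  98.  -6.]
{'fx': 329.056, 'fy': 329.056, 'cx': 281.082, 'cy': 210.907, 'R': [[1.0, -0.004, -0.001], [-0.004, -0.967, 0.253], [-0.002, -0.253, -0.967]], 't': [-0.498, -0.059, 0.589]}
[0.49920755 0.09017496 0.58424272]
```

View pics/w1.png

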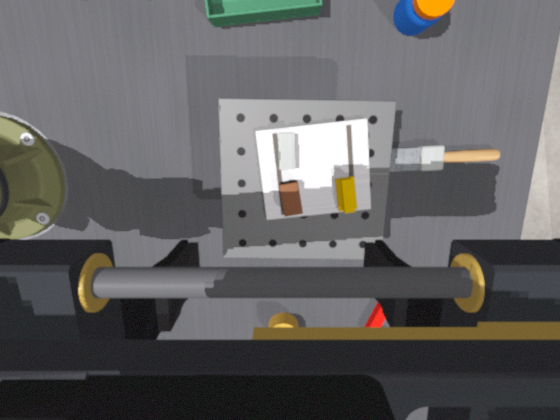

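Wrist view (image right is +x, up is +y): tube (290,197), rail (346,194), bar (287,151), plate corners around (257,129) and (371,213).

Run:
```python
from h import *
c=env.camera_info("wrist");im=cv2.imread("pics/w1.png")[:,:,::-1].copy();H,S,V=hsv(im)
roi=(210,95,400,235)
print("plate",rect(c,(V>185)&(S<60)|((V>100)&(S>100)),.128,(250,115,376,222)))
print("rail",rect(c,(H>18)&(H<35)&(S>150),.149,roi))
print("tube",rect(c,(H<15)&(S>90),.152,roi))
print("barclass",rect(c,(V>175)&(V<236),.144,(272,130,303,175)))
print([ (x,im[151,x].tolist()) for x in range(268,306,4)])
print("platen",(pl(c,[(220,99),(395,101),(385,258),(223,257)],.12)*1000).round())
```

```text
plate [[542.7, 45.7, 152.0, 89.7, 5.8, (255, 118, 115, 76)]]
rail [[585.7, -2.8, 49.1, 24.2, -81.5, (336, 176, 21, 37)]]
tube [[510.2, -6.0, 44.8, 24.8, -80.8, (279, 181, 23, 35)]]
barclass [[507.7, 55.4, 54.9, 32.6, -77.7, (272, 132, 28, 43)]]
[(268, [255, 255, 255]), (272, [255, 255, 255]), (276, [141, 136, 129]), (280, [217, 220, 217]), (284, [230, 232, 230]), (288, [229, 232, 230]), (292, [225, 228, 226]), (296, [190, 187, 189]), (300, [255, 255, 255]), (304, [255, 255, 255])]
platen [[ 417.  123.  120.]
 [ 652.  119.  120.]
 [ 655. -107.  120.]
 [ 410. -104.  120.]]
```

```bash
python3 - <<'E'
s=open('h.py').read()
s=s.replace('''    for a,s in rows:print(json.dumps({"angular":a.tolist(),"slide":s.tolist(),"jaw":jaw}))
''','''    for i,(a,s) in enumerate(rows):print(i%10,json.dumps([a.tolist(),s.tolist()]))
''')
open('h.py','w').write(s)
E
python3 - <<'E'
from h import *
D=lambda y:(180,0,y)
plan([((.507,.054,.22),D(93)),((.507,.054,.132),D(93),.03)])
s=((.507,.054,.132),D(93))
plan([((.507,.054,.20),D(93)),((.466,.361,.20),D(96)),((.466,.361,.018),D(96)),((.466,.361,.2),D(96)),((.51,-.006,.2),D(99)),((.51,-.006,.132),D(99),.03)],start=s)
E
```

```text
0 [[0.0, 0.0, -0.005], [0.017, 0.003, 0.101]]
1 [[0.0, 0.0, -0.004], [0.016, 0.004, 0.101]]
2 [[0.0, 0.0, -0.005], [0.017, 0.004, 0.101]]
3 [[0.0, 0.0, -0.005], [0.016, 0.004, 0.101]]
4 [[0.0, 0.0, 0.0], [0.0, 0.0, 0.059]]
5 [[0.0, 0.0, 0.0], [0.0, 0.0, 0.058]]
6 [[0.0, 0.0, 0.0], [0.0, 0.0, 0.059]]
7 rows; end [0.5069 0.0538 0.1321] [-180.     0.    93.1]
0 [[0.0, 0.0, 0.0], [0.0, 0.0, -0.068]]
1 [[0.0, 0.0, 0.0], [0.0, 0.0, -0.068]]
2 [[0.0, 0.0, -0.003], [0.103, -0.008, 0.0]]
3 [[0.0, 0.0, -0.003], [0.103, -0.008, 0.0]]
4 [[0.0, 0.0, -0.002], [0.103, -0.006, 0.0]]
5 [[0.0, 0.0, -0.003], [0.103, -0.006, 0.0]]
6 [[0.0, 0.0, -0.003], [0.103, -0.004, 0.0]]
7 [[0.0, 0.0, -0.003], [0.103, -0.004, 0.0]]
8 [[0.0, 0.0, 0.0], [0.0, 0.0, 0.091]]
9 [[0.0, 0.0, 0.0], [0.0, 0.0, 0.091]]
0 [[0.0, 0.0, 0.0], [0.0, 0.0, 0.091]]
1 [[0.0, 0.0, 0.0], [0.0, 0.0, 0.091]]
2 [[0.0, 0.0, 0.0], [0.0, 0.0, -0.091]]
3 [[0.0, 0.0, 0.0], [0.0, 0.0, -0.091]]
4 [[0.0, 0.0, 0.0], [0.0, 0.0, -0.091]]
5 [[0.0, 0.0, 0.0], [0.0, 0.0, -0.091]]
6 [[0.0, 0.0, -0.002], [-0.106, 0.001, 0.0]]
7 [[0.0, 0.0, -0.003], [-0.105, 0.001, 0.0]]
8 [[0.0, 0.0, -0.002], [-0.106, 0.0, 0.0]]
9 [[0.0, 0.0, -0.002], [-0.105, -0.001, 0.0]]
0 [[0.0, 0.0, -0.003], [-0.106, -0.002, 0.0]]
1 [[0.0, 0.0, -0.002], [-0.105, -0.002, 0.0]]
2 [[0.0, 0.0, -0.002], [-0.106, -0.003, 0.0]]
3 [[0.0, 0.0, 0.0], [0.0, 0.0, 0.045]]
4 [[0.0, 0.0, 0.0], [0.0, 0.0, 0.046]]
5 [[0.0, 0.0, 0.0], [0.0, 0.0, 0.045]]
26 rows; end [ 0.5102 -0.0061  0.132 ] [180.    0.   98.9]
```

Emit:
step_arm(
  rows=[
    {"angular": [0,0,-0.005],"slide": [0.017,0.003,0.101],"jaw": 0.6},
    {"angular": [0,0,-0.004],"slide": [0.016,0.004,0.101],"jaw": 0.6},
    {"angular": [0,0,-0.005],"slide": [0.017,0.004,0.101],"jaw": 0.6},
    {"angular": [0,0,-0.005],"slide": [0.016,0.004,0.101],"jaw": 0.6},
    {"angular": [0,0,0],"slide": [0,0,0.059],"jaw": 0.6},
    {"angular": [0,0,0],"slide": [0,0,0.058],"jaw": 0.6},
    {"angular": [0,0,0],"slide": [0,0,0.059],"jaw": 0.6},
    {"angular": [0,0,0],"slide": [0,0,0],"jaw": 0.6},
  ],
)

```text
time_s: 3.32
tool_pos: [0.5062, 0.0534, 0.1306]
tool_rot: [-179.8, -0.0, 93.0]
force: [0.6, -0.7, -0.2]
grip_width: 0.0519
grasp_force: 0.0
```

Emit:
step_arm(
  rows=[
    {"angular": [0,0,0],"slide": [0,0,0],"jaw": 0},
    {"angular": [0,0,0],"slide": [0,0,0],"jaw": 0},
    {"angular": [0,0,0],"slide": [0,0,0],"jaw": 0},
    {"angular": [0,0,0],"slide": [0,0,0],"jaw": 0},
    {"angular": [0,0,0],"slide": [0,0,-0.068],"jaw": 0},
    {"angular": [0,0,0],"slide": [0,0,-0.068],"jaw": 0},
  ],
  newtons=25,
)

```text
time_s: 4.08
tool_pos: [0.5064, 0.0554, 0.2009]
tool_rot: [-179.9, -0.0, 93.2]
force: [0.9, -0.7, -0.9]
grip_width: 0.0216
grasp_force: 24.8
```

The bar is held (21.6 mm). Next I carry it to the tray, then go for the tube.

Emit:
step_arm(
  rows=[
    {"angular": [0,0,-0.003],"slide": [0.102,-0.008,0],"jaw": 0},
    {"angular": [0,0,-0.003],"slide": [0.102,-0.008,0],"jaw": 0},
    {"angular": [0,0,-0.002],"slide": [0.103,-0.006,0],"jaw": 0},
    {"angular": [0,0,-0.003],"slide": [0.102,-0.006,0],"jaw": 0},
    {"angular": [0,0,-0.003],"slide": [0.102,-0.004,0],"jaw": 0},
    {"angular": [0,0,-0.003],"slide": [0.102,-0.004,0],"jaw": 0},
    {"angular": [0,0,0],"slide": [0,0,0.091],"jaw": 0},
    {"angular": [0,0,0],"slide": [0,0,0.091],"jaw": 0},
    {"angular": [0,0,0],"slide": [0,0,0.091],"jaw": 0},
    {"angular": [0,0,0],"slide": [0,0,0.091],"jaw": 0},
  ],
)

```text
time_s: 5.32
tool_pos: [0.4652, 0.3592, 0.0169]
tool_rot: [-180.0, 0.0, 96.3]
force: [0.2, 0.0, -1.6]
grip_width: 0.0219
grasp_force: 24.8
```

Emit:
step_arm(
  rows=[
    {"angular": [0,0,0],"slide": [0,0,0],"jaw": 0},
    {"angular": [0,0,0],"slide": [0,0,0],"jaw": 0.5},
    {"angular": [0,0,0],"slide": [0,0,0],"jaw": 0.5},
    {"angular": [0,0,0],"slide": [0,0,-0.091],"jaw": 0.5},
    {"angular": [0,0,0],"slide": [0,0,-0.091],"jaw": 0.5},
    {"angular": [0,0,0],"slide": [0,0,-0.091],"jaw": 0.6},
    {"angular": [0,0,0],"slide": [0,0,-0.091],"jaw": 0.6},
    {"angular": [0,0,0],"slide": [0,0,0],"jaw": 0.6},
  ],
)

```text
time_s: 6.32
tool_pos: [0.4671, 0.3621, 0.2066]
tool_rot: [179.4, -0.2, 96.3]
force: [0.1, -0.0, 0.2]
grip_width: 0.0517
grasp_force: 0.0
```

Run:
```python
from h import *
o=env.get_obs();print(o['tool_pos'],o['tool_rot'],np.round(o['qpos']))
im,c=cam("top");H,S,V=hsv(im);cv2.imwrite("pics/top1.png",im[:,:,::-1])
print("rail",rect(c,(H>18)&(H<35)&(S>120),.149,(225,185,325,290)))
print("tube",rect(c,(H<15)&(S>90)&(V<140),.152,(225,200,325,290)))
print("bar in tray",rect(c,(S<60)&(V>120),.02,(126,226,186,290),5))
```

```text
[0.46706451 0.36214179 0.20660425] [179.44903663  -0.22848022  96.2893102 ] [  4.  19. -54.  92.  16.  77. -46.]
rail [[584.9, -2.0, 44.1, 25.4, -80.2, (270, 208, 19, 11)]]
tube [[499.3, -1.7, 42.2, 21.9, 65.7, (270, 239, 17, 11)]]
bar in tray [[462.3, 362.9, 49.6, 21.9, -86.1, (134, 254, 19, 9)]]
```

Run:
```python
from h import *
plan([((.51,-.05,.28),(180,0,95))])
```

```text
0 [[0.0, 0.0, 0.001], [-0.103, 0.0, -0.019]]
1 [[0.0, 0.0, 0.001], [-0.104, 0.0, -0.019]]
2 [[0.001, 0.0, 0.001], [-0.103, 0.0, -0.02]]
3 [[0.0, 0.0, 0.001], [-0.103, 0.001, -0.019]]
4 [[0.0, 0.0, 0.0], [-0.103, 0.001, -0.019]]
5 [[0.0, 0.0, 0.001], [-0.104, 0.001, -0.019]]
6 [[0.001, -0.001, 0.001], [-0.103, 0.001, -0.019]]
7 [[0.0, 0.0, 0.001], [-0.103, 0.002, -0.019]]
8 rows; end [ 0.5101 -0.0499  0.2798] [-1.8e+02  1.0e-01  9.5e+01]
```

View pics/top1.png

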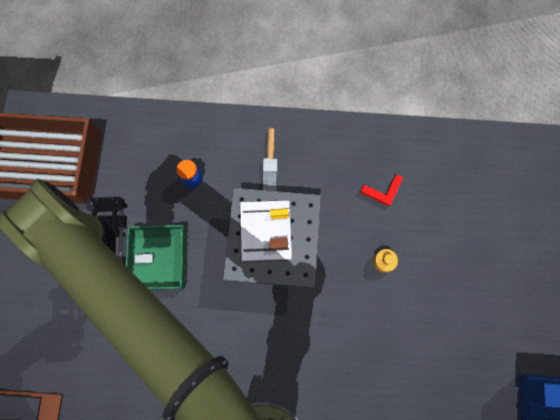

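Picture: the bar is in the tray at (144,258) and the tube is still near (279,243), partly in shadow. I'll take a wrist look for an exact fix.

Emit:
step_arm(
  rows=[
    {"angular": [0,0,0.001],"slide": [-0.103,0,-0.019],"jaw": 0.6},
    {"angular": [0,0,0.001],"slide": [-0.104,0,-0.019],"jaw": 0.6},
    {"angular": [0.001,0,0.001],"slide": [-0.103,0,-0.02],"jaw": 0.6},
    {"angular": [0,0,0.001],"slide": [-0.103,0.001,-0.019],"jaw": 0.6},
    {"angular": [0,0,0],"slide": [-0.103,0.001,-0.019],"jaw": 0.6},
    {"angular": [0,0,0.001],"slide": [-0.104,0.001,-0.019],"jaw": 0.6},
    {"angular": [0.001,-0.001,0.001],"slide": [-0.103,0.001,-0.019],"jaw": 0.6},
    {"angular": [0,0,0.001],"slide": [-0.103,0.002,-0.019],"jaw": 0.6},
    {"angular": [0,0,0],"slide": [0,0,0],"jaw": 0.6},
    {"angular": [0,0,0],"slide": [0,0,0],"jaw": 0.6},
  ],
)

```text
time_s: 7.62
tool_pos: [0.509, -0.0504, 0.2766]
tool_rot: [-179.6, 0.1, 95.0]
force: [1.5, 0.9, -0.6]
grip_width: 0.0523
grasp_force: 0.0
```

Run:
```python
from h import *
o=env.get_obs();print(o['tool_pos'],o['tool_rot'])
im,c=cam("wrist");H,S,V=hsv(im);cv2.imwrite("pics/w2.png",im[:,:,::-1])
print("rail",rect(c,(H>18)&(H<35)&(S>150),.149,(0,0,560,260)))
print("tube",rect(c,(H<15)&(S>90)&(V<170),.152,(100,0,560,260)))
print(px(c,[.51,-.006,.152]),px(c,[.585,-.003,.149]))
m=cv2.imread("pics/w2.png")
D=lambda y:(180,0,y)
plan([((.51,-.006,.22),D(99)),((.51,-.006,.132),D(99),.03)])
```

```text
[ 0.50900426 -0.05039262  0.27658348] [-1.79583952e+02  1.33666216e-01  9.50266105e+01]
rail [[585.0, -3.0, 46.2, 25.0, -81.4, (361, 130, 30, 55)]]
tube [[511.0, -6.1, 43.7, 25.1, -80.4, (275, 128, 32, 53)]]
[[289.3840032  153.85221341]] [[375.45669627 157.76675946]]
0 [[-0.001, 0.0, -0.011], [0.043, 0.005, 0.056]]
1 [[-0.001, 0.001, -0.011], [0.044, 0.007, 0.057]]
2 [[0.0, 0.0, 0.0], [0.0, 0.0, 0.059]]
3 [[0.0, 0.0, 0.0], [0.0, 0.0, 0.058]]
4 [[0.0, 0.0, 0.0], [0.0, 0.0, 0.059]]
5 rows; end [ 0.51   -0.0058  0.132 ] [-179.9   -0.    99.1]
```

View pics/w2.png

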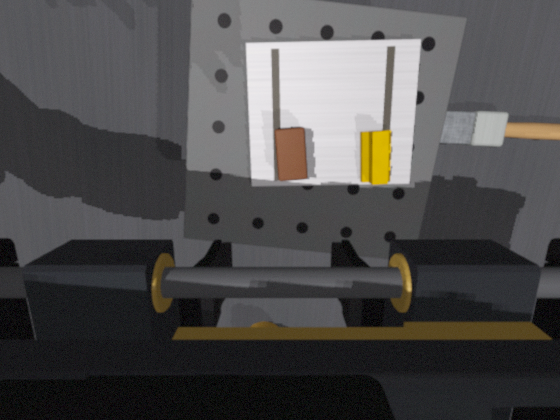

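Tube (291,154) and rail (376,157) haven't moved. I'll pick the tube.

Emit:
step_arm(
  rows=[
    {"angular": [0,0,-0.011],"slide": [0.043,0.005,0.056],"jaw": 0.6},
    {"angular": [0,0,-0.011],"slide": [0.044,0.007,0.057],"jaw": 0.6},
    {"angular": [0,0,0],"slide": [0,0,0.059],"jaw": 0.6},
    {"angular": [0,0,0],"slide": [0,0,0.058],"jaw": 0.6},
    {"angular": [0,0,0],"slide": [0,0,0.057],"jaw": 0.6},
    {"angular": [0,0,0],"slide": [0,0,0],"jaw": 0.6},
  ],
)

```text
time_s: 8.43
tool_pos: [0.5081, -0.006, 0.1317]
tool_rot: [-179.4, 0.1, 99.2]
force: [-0.0, 0.4, 0.0]
grip_width: 0.0521
grasp_force: 0.0
```

Emit:
step_arm(
  rows=[
    {"angular": [0,0,0],"slide": [0,0,0],"jaw": 0},
    {"angular": [0,0,0],"slide": [0,0,0],"jaw": 0},
    {"angular": [0,0,0],"slide": [0,0,0],"jaw": 0},
    {"angular": [0,0,0],"slide": [0,0,-0.068],"jaw": 0},
    {"angular": [0,0,0],"slide": [0,0,-0.068],"jaw": 0},
  ],
  newtons=25,
)

```text
time_s: 9.05
tool_pos: [0.5101, -0.0075, 0.2024]
tool_rot: [-179.6, 0.2, 99.0]
force: [0.3, -0.1, -0.7]
grip_width: 0.0255
grasp_force: 25.0
```

Run:
```python
from h import *
D=lambda y:(180,0,y)
plan([((.43,.29,.2),D(96)),((.43,.29,.018),D(96)),((.43,.29,.2),D(96)),((.585,-.003,.2),D(99)),((.585,-.003,.132),D(99),.03)])
```

```text
0 [[0.0, 0.0, 0.003], [0.102, -0.011, 0.001]]
1 [[-0.001, 0.0, 0.003], [0.102, -0.012, 0.0]]
2 [[0.0, 0.0, 0.002], [0.102, -0.013, 0.001]]
3 [[0.0, 0.001, 0.003], [0.102, -0.013, 0.0]]
4 [[-0.001, 0.0, 0.003], [0.101, -0.014, 0.001]]
5 [[0.0, 0.0, 0.003], [0.102, -0.016, 0.001]]
6 [[0.0, 0.0, 0.0], [0.0, 0.0, 0.091]]
7 [[0.0, 0.0, 0.0], [0.0, 0.0, 0.091]]
8 [[0.0, 0.0, 0.0], [0.0, 0.0, 0.091]]
9 [[0.0, 0.0, 0.0], [0.0, 0.0, 0.091]]
0 [[0.0, 0.0, 0.0], [0.0, 0.0, -0.091]]
1 [[0.0, 0.0, 0.0], [0.0, 0.0, -0.091]]
2 [[0.0, 0.0, 0.0], [0.0, 0.0, -0.091]]
3 [[0.0, 0.0, 0.0], [0.0, 0.0, -0.091]]
4 [[0.0, 0.0, -0.003], [-0.102, 0.041, 0.0]]
5 [[0.0, 0.0, -0.003], [-0.103, 0.041, 0.0]]
6 [[0.0, 0.0, -0.003], [-0.104, 0.039, 0.0]]
7 [[0.0, 0.0, -0.002], [-0.103, 0.039, 0.0]]
8 [[0.0, 0.0, -0.003], [-0.104, 0.037, 0.0]]
9 [[0.0, 0.0, -0.003], [-0.104, 0.037, 0.0]]
0 [[0.0, 0.0, 0.0], [0.0, 0.0, 0.045]]
1 [[0.0, 0.0, 0.0], [0.0, 0.0, 0.045]]
2 [[0.0, 0.0, 0.0], [0.0, 0.0, 0.046]]
23 rows; end [ 0.5848 -0.0029  0.1318] [-180.   -0.   99.]
```

Emit:
step_arm(
  rows=[
    {"angular": [0,0,0.003],"slide": [0.102,-0.011,0],"jaw": 0},
    {"angular": [0,0,0.003],"slide": [0.102,-0.012,0],"jaw": 0},
    {"angular": [0,0,0.002],"slide": [0.102,-0.013,0],"jaw": 0},
    {"angular": [0,0,0.003],"slide": [0.102,-0.013,0],"jaw": 0},
    {"angular": [-0.001,0,0.003],"slide": [0.101,-0.014,0],"jaw": 0},
    {"angular": [0,0,0.003],"slide": [0.102,-0.016,0],"jaw": 0},
    {"angular": [0,0,0],"slide": [0,0,0.092],"jaw": 0},
    {"angular": [0,0,0],"slide": [0,0,0.092],"jaw": 0},
    {"angular": [0,0,0],"slide": [0,0,0.092],"jaw": 0},
    {"angular": [0,0,0],"slide": [0,0,0.092],"jaw": 0},
  ],
)

```text
time_s: 10.3
tool_pos: [0.4303, 0.2893, 0.016]
tool_rot: [-179.9, 0.2, 95.9]
force: [-3.6, -3.6, 31.6]
grip_width: 0.0257
grasp_force: 25.0
```

Emit:
step_arm(
  rows=[
    {"angular": [0,0,0],"slide": [0,0,0],"jaw": 0},
    {"angular": [0,0,0],"slide": [0,0,0],"jaw": 0.45},
    {"angular": [0,0,0],"slide": [0,0,0],"jaw": 0.45},
    {"angular": [0,0,0],"slide": [0,0,-0.091],"jaw": 0.45},
    {"angular": [0,0,0],"slide": [0,0,-0.091],"jaw": 0.45},
    {"angular": [0,0,0],"slide": [0,0,-0.091],"jaw": 0.6},
    {"angular": [0,0,0],"slide": [0,0,-0.091],"jaw": 0.6},
  ],
)

```text
time_s: 11.18
tool_pos: [0.4302, 0.2901, 0.2014]
tool_rot: [-179.9, 0.2, 95.9]
force: [-0.4, 0.2, -1.0]
grip_width: 0.0495
grasp_force: 0.0
```

Run:
```python
from h import *
im,c=cam("top");H,S,V=hsv(im)
print("rail",rect(c,(H>18)&(H<35)&(S>120),.149,(225,185,325,290)))
print("bar in tray",rect(c,(S<60)&(V>120),.02,(126,226,186,290),5))
print("tube in tray",rect(c,(H<15)&(S>90),.028,(126,226,186,290),5))
```

```text
rail [[585.1, -2.4, 44.9, 25.2, -80.2, (270, 208, 19, 11)]]
bar in tray [[460.7, 346.7, 16.5, 5.5, 7.7, (148, 256, 3, 7)]]
tube in tray [[427.0, 290.7, 44.1, 24.2, -86.1, (159, 268, 17, 10)]]
```

Emit:
step_arm(
  rows=[
    {"angular": [0,0,-0.003],"slide": [-0.102,0.041,0],"jaw": 0.6},
    {"angular": [0,0,-0.003],"slide": [-0.103,0.041,0],"jaw": 0.6},
    {"angular": [0,0,-0.003],"slide": [-0.104,0.039,0],"jaw": 0.6},
    {"angular": [0,0,-0.002],"slide": [-0.103,0.039,0],"jaw": 0.6},
    {"angular": [0,0,-0.003],"slide": [-0.104,0.037,0],"jaw": 0.6},
    {"angular": [0,0,-0.003],"slide": [-0.104,0.037,0],"jaw": 0.6},
    {"angular": [0,0,0],"slide": [0,0,0.045],"jaw": 0.6},
    {"angular": [0,0,0],"slide": [0,0,0.045],"jaw": 0.6},
    {"angular": [0,0,0],"slide": [0,0,0.046],"jaw": 0.6},
    {"angular": [0,0,0],"slide": [0,0,0],"jaw": 0.6},
  ],
)

```text
time_s: 12.48
tool_pos: [0.5843, -0.0033, 0.1309]
tool_rot: [-179.7, 0.2, 99.0]
force: [0.3, 0.3, 0.6]
grip_width: 0.0518
grasp_force: 0.0
```

Emit:
step_arm(
  rows=[
    {"angular": [0,0,0],"slide": [0,0,0],"jaw": 0},
    {"angular": [0,0,0],"slide": [0,0,0],"jaw": 0},
    {"angular": [0,0,0],"slide": [0,0,0],"jaw": 0},
    {"angular": [0,0,0],"slide": [0,0,-0.068],"jaw": 0},
    {"angular": [0,0,0],"slide": [0,0,-0.068],"jaw": 0},
  ],
  newtons=25,
)

```text
time_s: 13.1
tool_pos: [0.5849, -0.0028, 0.2003]
tool_rot: [-179.8, 0.2, 99.0]
force: [0.2, -0.5, 0.1]
grip_width: 0.0099
grasp_force: 0.0
```

Run:
```python
from h import *
D=lambda y:(180,0,y)
plan([((.502,.285,.2),D(96)),((.502,.285,.023),D(96)),((.502,.285,.2),D(96))])
```

```text
0 [[0.0, 0.0, 0.003], [0.119, -0.015, 0.0]]
1 [[0.0, 0.0, 0.004], [0.119, -0.016, 0.0]]
2 [[-0.001, 0.001, 0.003], [0.118, -0.017, 0.0]]
3 [[0.0, 0.0, 0.003], [0.119, -0.019, 0.0]]
4 [[0.0, 0.0, 0.004], [0.118, -0.019, 0.0]]
5 [[0.0, 0.0, 0.0], [0.0, 0.0, 0.118]]
6 [[0.0, 0.0, 0.0], [0.0, 0.0, 0.118]]
7 [[0.0, 0.0, 0.0], [0.0, 0.0, 0.118]]
8 [[0.0, 0.0, 0.0], [0.0, 0.0, -0.118]]
9 [[0.0, 0.0, 0.0], [0.0, 0.0, -0.118]]
0 [[0.0, 0.0, 0.0], [0.0, 0.0, -0.118]]
11 rows; end [0.5021 0.2851 0.1999] [-180.    -0.    95.9]
```

Grasp missed, so I'll back off and look.

Emit:
step_arm(
  rows=[
    {"angular": [0,0,0],"slide": [-0.09,0,-0.08],"jaw": 0.6},
    {"angular": [0,0,0],"slide": [0,0,-0.08],"jaw": 0.6},
    {"angular": [0,0,0],"slide": [0,0,0],"jaw": 0.6},
    {"angular": [0,0,0],"slide": [0,0,0],"jaw": 0.6},
  ],
)

```text
time_s: 13.6
tool_pos: [0.5921, -0.0467, 0.2792]
tool_rot: [-179.8, 0.2, 99.0]
force: [-0.4, 0.4, -0.4]
grip_width: 0.0421
grasp_force: 0.0
```

Run:
```python
from h import *
o=env.get_obs();print(o['tool_pos'],o['tool_rot'])
im,c=cam("wrist");H,S,V=hsv(im);cv2.imwrite("pics/w3.png",im[:,:,::-1])
print("rail",rect(c,(H>18)&(H<35)&(S>150),.149,(0,0,560,250),k=2))
```

```text
[ 0.59213779 -0.04671091  0.27918855] [-1.79778657e+02  1.73970100e-01  9.90122291e+01]
rail [[582.5, -3.7, 45.2, 24.4, -80.4, (266, 127, 29, 53)]]
```

View pics/w3.png

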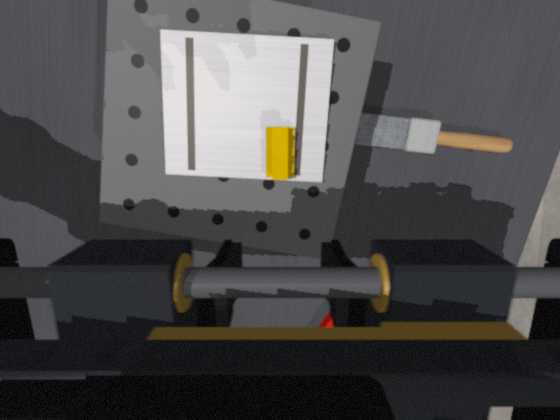

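Rail still at (281,153) with no real shift: the fingertips slipped off its low foot. I'll grip it by the web, tips at z about 0.138.

Run:
```python
from h import *
D=lambda y:(180,0,y)
plan([((.584,-.0035,.22),D(99)),((.584,-.0035,.139),D(99),.03)])
```

```text
0 [[-0.001, 0.0, 0.0], [0.044, -0.001, 0.058]]
1 [[-0.001, 0.001, 0.0], [0.044, -0.001, 0.059]]
2 [[0.0, 0.0, 0.0], [0.0, 0.0, 0.054]]
3 [[0.0, 0.0, 0.0], [0.0, 0.0, 0.054]]
4 [[0.0, 0.0, 0.0], [0.0, 0.0, 0.054]]
5 rows; end [ 0.5839 -0.0035  0.1389] [179.9  -0.   99. ]
```

Emit:
step_arm(
  rows=[
    {"angular": [0,0,0],"slide": [0.044,-0.001,0.058],"jaw": 0.5},
    {"angular": [-0.001,0.001,0],"slide": [0.044,-0.001,0.059],"jaw": 0.5},
    {"angular": [0,0,0],"slide": [0,0,0.054],"jaw": 0.5},
    {"angular": [0,0,0],"slide": [0,0,0.054],"jaw": 0.5},
    {"angular": [0,0,0],"slide": [0,0,0.054],"jaw": 0.5},
    {"angular": [0,0,0],"slide": [0,0,0],"jaw": 0.5},
    {"angular": [0,0,0],"slide": [0,0,0],"jaw": 0},
    {"angular": [0,0,0],"slide": [0,0,0],"jaw": 0},
    {"angular": [0,0,0],"slide": [0,0,0],"jaw": 0},
    {"angular": [0,0,0],"slide": [0,0,0],"jaw": 0},
  ],
  newtons=30,
)

```text
time_s: 14.9
tool_pos: [0.5847, -0.004, 0.1405]
tool_rot: [180.0, 0.0, 99.0]
force: [-1.0, -0.4, 1.1]
grip_width: 0.0136
grasp_force: 30.0
```

Emit:
step_arm(
  rows=[
    {"angular": [0,0,0],"slide": [0,0,0],"jaw": 0},
    {"angular": [0,0,0],"slide": [0,0,-0.03],"jaw": 0},
    {"angular": [0,0,0],"slide": [0,0,-0.04],"jaw": 0},
    {"angular": [0,0,0],"slide": [0,0,-0.06],"jaw": 0},
  ],
)

```text
time_s: 15.4
tool_pos: [0.5842, -0.0039, 0.2062]
tool_rot: [-180.0, -0.0, 99.0]
force: [-0.5, -0.1, -0.1]
grip_width: 0.0134
grasp_force: 30.0
```

Run:
```python
from h import *
D=lambda y:(180,0,y)
plan([((.502,.285,.2),D(96)),((.502,.285,.028),D(96)),((.502,.285,.2),D(96))])
```

```text
0 [[0.0, 0.0, 0.003], [0.099, -0.012, 0.002]]
1 [[0.0, 0.0, 0.003], [0.1, -0.013, 0.002]]
2 [[0.0, 0.0, 0.002], [0.099, -0.014, 0.002]]
3 [[0.0, 0.0, 0.003], [0.099, -0.014, 0.002]]
4 [[0.0, 0.0, 0.003], [0.099, -0.016, 0.003]]
5 [[0.0, 0.0, 0.003], [0.099, -0.016, 0.002]]
6 [[0.0, 0.0, 0.0], [0.0, 0.0, 0.115]]
7 [[0.0, 0.0, 0.0], [0.0, 0.0, 0.114]]
8 [[0.0, 0.0, 0.0], [-0.001, 0.0, 0.115]]
9 [[0.0, 0.0, 0.0], [0.0, 0.0, -0.115]]
0 [[0.0, 0.0, 0.0], [0.0, 0.0, -0.115]]
1 [[0.0, 0.0, 0.0], [0.001, 0.0, -0.114]]
12 rows; end [0.5021 0.2852 0.1998] [-180.    -0.    95.9]
```

Emit:
step_arm(
  rows=[
    {"angular": [0,0,0.003],"slide": [0.099,-0.012,0.002],"jaw": 0},
    {"angular": [0,0,0.003],"slide": [0.1,-0.013,0.002],"jaw": 0},
    {"angular": [0,0,0.002],"slide": [0.099,-0.014,0.002],"jaw": 0},
    {"angular": [0,0,0.003],"slide": [0.099,-0.014,0.002],"jaw": 0},
    {"angular": [0,0,0.003],"slide": [0.099,-0.016,0.003],"jaw": 0},
    {"angular": [0,0,0.003],"slide": [0.099,-0.016,0.002],"jaw": 0},
    {"angular": [0,0,0],"slide": [0,0,0.115],"jaw": 0},
    {"angular": [0,0,0],"slide": [0,0,0.114],"jaw": 0},
    {"angular": [0,0,0],"slide": [0,0,0.115],"jaw": 0},
    {"angular": [0,0,0],"slide": [0,0,0],"jaw": 0},
  ],
)

```text
time_s: 16.65
tool_pos: [0.4996, 0.2833, 0.0236]
tool_rot: [-179.5, 0.1, 95.9]
force: [-0.0, -1.4, 0.4]
grip_width: 0.0137
grasp_force: 30.0
```

Emit:
step_arm(
  rows=[
    {"angular": [0,0,0],"slide": [0,0,0],"jaw": 0.4},
    {"angular": [0,0,0],"slide": [0,0,0],"jaw": 0.4},
    {"angular": [0,0,0],"slide": [0,0,-0.115],"jaw": 0.4},
    {"angular": [0,0,0],"slide": [0,0,-0.115],"jaw": 0.4},
    {"angular": [0,0,0],"slide": [0,0,-0.114],"jaw": 0.4},
  ],
)

```text
time_s: 17.27
tool_pos: [0.5028, 0.2858, 0.2029]
tool_rot: [179.8, -0.0, 95.9]
force: [0.9, 0.8, -0.2]
grip_width: 0.0344
grasp_force: 0.0
```

Run:
```python
from h import *
D=lambda y:(180,0,y)
o=env.get_obs();print(o['qpos'].round() if hasattr(o['qpos'],'round') else o['qpos'])
plan([((.53,.08,.3),D(92))])
```

```text
[ 14.  18. -55.  94.  15.  76. -38.]
0 [[0.0, 0.0, 0.005], [-0.104, 0.003, -0.049]]
1 [[0.001, 0.0, 0.006], [-0.103, 0.005, -0.048]]
2 [[0.0, 0.0, 0.005], [-0.104, 0.006, -0.049]]
3 [[0.0, 0.0, 0.006], [-0.103, 0.008, -0.049]]
4 rows; end [0.5298 0.0802 0.3002] [180.  -0.  92.]
```

Emit:
step_arm(
  rows=[
    {"angular": [0,0,0.005],"slide": [-0.104,0.003,-0.049],"jaw": 0.4},
    {"angular": [0,0,0.006],"slide": [-0.103,0.005,-0.048],"jaw": 0.4},
    {"angular": [0,0,0.005],"slide": [-0.104,0.006,-0.049],"jaw": 0.6},
    {"angular": [0,0,0.006],"slide": [-0.103,0.008,-0.049],"jaw": 0.6},
    {"angular": [0,0,0],"slide": [-0.11,0,-0.05],"jaw": 0.6},
    {"angular": [0,0,0],"slide": [-0.11,0,0],"jaw": 0.6},
    {"angular": [0,0,0],"slide": [0,0,0],"jaw": 0.6},
    {"angular": [0,0,0],"slide": [0,0,0],"jaw": 0.6},
  ],
)

```text
time_s: 18.27
tool_pos: [0.5335, -0.0291, 0.3225]
tool_rot: [179.9, 0.0, 92.0]
force: [-0.5, 0.7, -1.4]
grip_width: 0.0521
grasp_force: 0.0
```

Run:
```python
from h import *
o=env.get_obs();print(o['tool_pos'],o['tool_rot'])
im,c=cam("wrist");H,S,V=hsv(im);cv2.imwrite("pics/w4.png",im[:,:,::-1])
print("plate",rect(c,(V>200)&(S<60),.128,(0,0,560,235)))
print("green",[px(c,[.466,.323,.01])])
im,c=cam("top");H,S,V=hsv(im);cv2.imwrite("pics/top2.png",im[:,:,::-1])
print("rail",rect(c,(H>18)&(H<35)&(S>120),.025,(126,226,186,290),5))
print("tube",rect(c,(H<15)&(S>90),.028,(126,226,186,290),5))
print("bar",rect(c,(S<60)&(V>120),.02,(126,226,186,290),5))
print("weight",rect(c,(H>15)&(H<35)&(S>120),.04,(350,230,420,290)))
D=lambda y:(180,0,y)
plan([((.50,-.295,.20),D(60)),((.5,-.295,.045),D(60),.04)])
plan([((.50,-.295,.09),D(60)),((.34,-.43,.09),D(40)),((.34,-.43,.045),D(40),.03),((.34,-.43,.2),D(40))],start=((.5,-.295,.045),D(60)))
```

```text
[ 0.53345276 -0.02911963  0.32252471] [1.79874537e+02 6.31035739e-03 9.20045977e+01]
plate [[544.5, 29.8, 149.1, 122.3, 5.8, (218, 68, 148, 126)]]
green [array([[ 234.82758091, -126.31000951]])]
rail [[498.0, 288.2, 46.6, 27.8, -83.2, (163, 242, 18, 11)]]
tube [[427.0, 290.7, 44.1, 24.2, -86.1, (159, 268, 17, 10)]]
bar [[461.7, 363.3, 49.2, 24.6, -82.4, (134, 254, 19, 10)]]
weight [[499.8, -295.0, 65.4, 59.4, -86.1, (373, 249, 25, 23)]]
0 [[0.0, 0.0, 0.036], [-0.106, -0.017, 0.049]]
1 [[0.0, 0.0, 0.035], [-0.108, -0.006, 0.049]]
2 [[0.0, 0.0, 0.036], [-0.107, 0.007, 0.048]]
3 [[0.0, 0.0, 0.036], [-0.106, 0.018, 0.049]]
4 [[0.0, 0.0, 0.036], [-0.103, 0.031, 0.049]]
5 [[0.0, 0.0, 0.0], [0.0, 0.0, 0.077]]
6 [[0.0, 0.0, 0.0], [0.0, 0.0, 0.078]]
7 [[0.0, 0.0, 0.0], [0.0, 0.0, 0.077]]
8 [[0.0, 0.0, 0.0], [-0.001, 0.0, 0.078]]
9 rows; end [ 0.5001 -0.2953  0.0449] [179.9  -0.   59.9]
0 [[0.0, 0.0, 0.0], [0.0, 0.0, -0.09]]
1 [[0.0, 0.0, 0.028], [-0.098, -0.036, 0.0]]
2 [[0.0, 0.0, 0.028], [-0.102, -0.026, 0.0]]
3 [[0.0, 0.0, 0.027], [-0.103, -0.018, 0.0]]
4 [[0.0, 0.0, 0.028], [-0.104, -0.009, 0.0]]
5 [[0.0, 0.0, 0.0], [0.0, 0.0, 0.045]]
6 [[0.0, 0.0, 0.0], [0.0, 0.0, 0.045]]
7 [[0.0, 0.0, 0.0], [0.0, 0.0, -0.103]]
8 [[0.0, 0.0, 0.0], [0.0, 0.0, -0.104]]
9 [[0.0, 0.0, 0.0], [0.0, 0.0, -0.103]]
10 rows; end [ 0.34 -0.43  0.2 ] [180.   0.  40.]
```

View pics/top2.png

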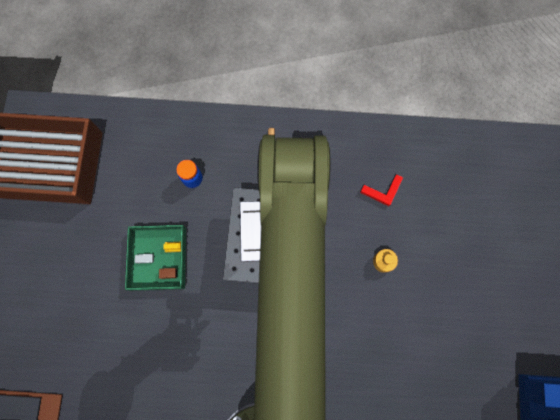

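Tray holds bar (143,258), rail (172,247) and tube (167,273), so step 1 is done. The plate is at (0.544, 0.030), yaw 5.8°. Before the flip I'll move the weight out of the way of the arm.

Emit:
step_arm(
  rows=[
    {"angular": [0,0,0.036],"slide": [-0.106,-0.017,0.049],"jaw": 0.6},
    {"angular": [0,0,0.035],"slide": [-0.108,-0.006,0.049],"jaw": 0.6},
    {"angular": [0,0,0.036],"slide": [-0.107,0.007,0.048],"jaw": 0.6},
    {"angular": [0,0,0.036],"slide": [-0.106,0.018,0.049],"jaw": 0.6},
    {"angular": [0,0,0.036],"slide": [-0.103,0.031,0.049],"jaw": 0.6},
    {"angular": [0,0,0],"slide": [0,0,0.077],"jaw": 0.6},
    {"angular": [0,0,0],"slide": [0,0,0.078],"jaw": 0.6},
    {"angular": [0,0,0],"slide": [0,0,0.077],"jaw": 0.6},
    {"angular": [0,0,0],"slide": [0,0,0.074],"jaw": 0.6},
    {"angular": [0,0,0],"slide": [0,0,0],"jaw": 0.6},
  ],
)

```text
time_s: 19.62
tool_pos: [0.4985, -0.2945, 0.0442]
tool_rot: [-179.8, -0.1, 59.9]
force: [-0.6, -0.7, -0.2]
grip_width: 0.0523
grasp_force: 0.0
```

Emit:
step_arm(
  rows=[
    {"angular": [0,0,0],"slide": [0,0,0],"jaw": 0},
    {"angular": [0,0,0],"slide": [0,0,0],"jaw": 0},
    {"angular": [0,0,0],"slide": [0,0,0],"jaw": 0},
    {"angular": [0,0,0],"slide": [0,0,0],"jaw": 0},
    {"angular": [0,0,0],"slide": [0,0,-0.04],"jaw": 0},
    {"angular": [0,0,0],"slide": [0,0,-0.04],"jaw": 0},
    {"angular": [0,0,0],"slide": [0,0,0],"jaw": 0},
  ],
  newtons=40,
)

```text
time_s: 20.5
tool_pos: [0.5001, -0.2976, 0.0881]
tool_rot: [179.8, 0.0, 59.7]
force: [0.6, -0.1, -4.7]
grip_width: 0.0244
grasp_force: 40.0
```

Emit:
step_arm(
  rows=[
    {"angular": [0,0,0.028],"slide": [-0.098,-0.036,0],"jaw": 0},
    {"angular": [0,0,0.028],"slide": [-0.102,-0.026,0],"jaw": 0},
    {"angular": [0,0,0.027],"slide": [-0.103,-0.018,0],"jaw": 0},
    {"angular": [0,0,0.028],"slide": [-0.104,-0.009,0],"jaw": 0},
    {"angular": [0,0,0],"slide": [0,0,0.04],"jaw": 0},
    {"angular": [0,0,0],"slide": [0,0,0.03],"jaw": 0},
    {"angular": [0,0,0],"slide": [0,0,0.014],"jaw": 0},
    {"angular": [0,0,0],"slide": [0,0,0],"jaw": 0},
    {"angular": [0,0,0],"slide": [0,0,0],"jaw": 0},
  ],
)

```text
time_s: 21.62
tool_pos: [0.338, -0.4313, 0.0466]
tool_rot: [-179.9, 0.2, 39.8]
force: [-7.2, 3.7, 15.5]
grip_width: 0.0239
grasp_force: 40.0
```

Emit:
step_arm(
  rows=[
    {"angular": [0,0,0],"slide": [0,0,0],"jaw": 1},
    {"angular": [0,0,0],"slide": [0,0,0],"jaw": 1},
    {"angular": [0,0,0],"slide": [0,0,0],"jaw": 1},
    {"angular": [0,0,0],"slide": [0,0,-0.103],"jaw": 1},
    {"angular": [0,0,0],"slide": [0,0,-0.104],"jaw": 1},
    {"angular": [0,0,0],"slide": [0,0,-0.103],"jaw": 1},
  ],
)

```text
time_s: 22.38
tool_pos: [0.3387, -0.4309, 0.2004]
tool_rot: [-180.0, -0.0, 39.8]
force: [0.9, -0.4, 0.1]
grip_width: 0.0761
grasp_force: 0.0
```

Run:
```python
from h import *
D=lambda y:(180,0,y)
plan([((.5,-.25,.25),D(60)),((.544,.13,.24),D(90)),((.544,.13,.1235),D(90),.04)])
```

```text
0 [[0.0, 0.0, -0.022], [0.096, -0.014, -0.02]]
1 [[0.0, 0.0, -0.023], [0.097, -0.008, -0.02]]
2 [[0.0, 0.0, -0.022], [0.097, -0.001, -0.019]]
3 [[0.0, 0.0, -0.023], [0.096, 0.006, -0.02]]
4 [[0.0, 0.0, -0.022], [0.096, 0.013, -0.02]]
5 [[0.0, 0.0, -0.024], [0.1, -0.043, 0.003]]
6 [[0.0, 0.0, -0.024], [0.104, -0.036, 0.003]]
7 [[0.0, 0.0, -0.024], [0.105, -0.028, 0.003]]
8 [[0.0, 0.0, -0.023], [0.108, -0.02, 0.002]]
9 [[0.0, 0.0, -0.024], [0.108, -0.012, 0.003]]
0 [[0.0, 0.0, -0.024], [0.11, -0.003, 0.003]]
1 [[0.0, 0.0, -0.024], [0.109, 0.004, 0.003]]
2 [[0.0, 0.0, 0.0], [0.0, 0.0, 0.078]]
3 [[0.0, 0.0, 0.0], [0.0, 0.0, 0.077]]
4 [[0.0, 0.0, 0.0], [0.0, 0.0, 0.078]]
15 rows; end [0.544  0.1301 0.1235] [180.  -0.  90.]
```

Emit:
step_arm(
  rows=[
    {"angular": [0,0,-0.022],"slide": [0.096,-0.014,-0.02],"jaw": 1},
    {"angular": [0,0,-0.023],"slide": [0.097,-0.008,-0.02],"jaw": 1},
    {"angular": [0,0,-0.022],"slide": [0.097,-0.001,-0.019],"jaw": 1},
    {"angular": [0,0,-0.023],"slide": [0.096,0.006,-0.02],"jaw": 1},
    {"angular": [0,0,-0.022],"slide": [0.096,0.013,-0.02],"jaw": 1},
    {"angular": [0,0,-0.024],"slide": [0.1,-0.043,0.003],"jaw": 1},
    {"angular": [0,0,-0.024],"slide": [0.104,-0.036,0.003],"jaw": 1},
    {"angular": [0,0,-0.024],"slide": [0.105,-0.028,0.003],"jaw": 1},
    {"angular": [0,0,-0.023],"slide": [0.108,-0.02,0.002],"jaw": 1},
    {"angular": [0,0,-0.024],"slide": [0.108,-0.012,0.003],"jaw": 1},
  ],
)

```text
time_s: 23.62
tool_pos: [0.5313, 0.0228, 0.2415]
tool_rot: [180.0, 0.0, 81.5]
force: [0.1, 1.0, 0.4]
grip_width: 0.0872
grasp_force: 0.0
```

Emit:
step_arm(
  rows=[
    {"angular": [0,0,-0.024],"slide": [0.11,-0.003,0.003],"jaw": 1},
    {"angular": [0,0,-0.024],"slide": [0.109,0.004,0.003],"jaw": 1},
    {"angular": [0,0,0],"slide": [0,0,0.078],"jaw": 1},
    {"angular": [0,0,0],"slide": [0,0,0.07],"jaw": 1},
    {"angular": [0,0,0],"slide": [0,0,0],"jaw": 1},
    {"angular": [0,0,0],"slide": [0,0,0],"jaw": 1},
  ],
)

```text
time_s: 24.38
tool_pos: [0.5448, 0.13, 0.1657]
tool_rot: [179.9, -0.0, 90.0]
force: [0.3, 1.3, 0.7]
grip_width: 0.0869
grasp_force: 0.0
```

Run:
```python
from h import *
D=lambda y:(180,0,y)
plan([((.544,.13,.1235),D(90)),((.544,-.018,.1235),D(90),.011)])
```

```text
0 [[0.0, 0.0, 0.0], [0.0, -0.002, 0.084]]
1 [[0.0, 0.0, 0.0], [-0.021, 0.0, 0.0]]
2 [[0.0, 0.0, 0.0], [-0.021, 0.0, 0.0]]
3 [[0.0, 0.0, 0.0], [-0.021, 0.0, 0.0]]
4 [[0.0, 0.0, 0.0], [-0.022, 0.0, 0.0]]
5 [[0.0, 0.0, 0.0], [-0.021, 0.0, 0.0]]
6 [[0.0, 0.0, 0.0], [-0.021, 0.0, 0.0]]
7 [[0.0, 0.0, 0.0], [-0.021, 0.0, 0.0]]
8 [[0.0, 0.0, 0.0], [-0.021, 0.0, 0.0]]
9 [[0.0, 0.0, 0.0], [-0.021, 0.0, 0.0]]
0 [[0.0, 0.0, 0.0], [-0.021, 0.0, 0.0]]
1 [[0.0, 0.0, 0.0], [-0.022, 0.0, 0.0]]
2 [[0.0, 0.0, 0.0], [-0.021, 0.0, 0.0]]
3 [[0.0, 0.0, 0.0], [-0.021, 0.0, 0.0]]
4 [[0.0, 0.0, 0.0], [-0.021, 0.0, 0.0]]
15 rows; end [ 0.5438 -0.018   0.1236] [179.9  -0.   90. ]
```

Emit:
step_arm(
  rows=[
    {"angular": [0,0,0],"slide": [0,-0.002,0.04],"jaw": 1},
    {"angular": [0,0,0],"slide": [0,0,0.043],"jaw": 1},
    {"angular": [0,0,0],"slide": [0,0,0],"jaw": 1},
    {"angular": [0,0,0],"slide": [-0.021,0,0],"jaw": 1},
    {"angular": [0,0,0],"slide": [-0.021,0,0],"jaw": 1},
    {"angular": [0,0,0],"slide": [-0.021,0,0],"jaw": 1},
    {"angular": [0,0,0],"slide": [-0.021,0,0],"jaw": 1},
    {"angular": [0,0,0],"slide": [-0.021,0,0],"jaw": 1},
    {"angular": [0,0,0],"slide": [-0.021,0,0],"jaw": 1},
    {"angular": [0,0,0],"slide": [-0.021,0,0],"jaw": 1},
  ],
)

```text
time_s: 25.62
tool_pos: [0.5432, 0.0561, 0.1233]
tool_rot: [180.0, -0.1, 90.0]
force: [0.3, 4.0, 3.7]
grip_width: 0.087
grasp_force: 2.0
```

Run:
```python
from h import *
o=env.get_obs();print(o['tool_pos'],o['tool_rot'],o['force'])
im,c=cam("side");H,S,V=hsv(im);cv2.imwrite("pics/s3.png",im[:,:,::-1])
print("plate",rect(c,(V>185)&(S<40),.128,(225,165,390,270)))
```

```text
[0.54317368 0.05605376 0.12328051] [ 1.79988966e+02 -5.05490512e-02  8.99997017e+01] [0.34859898 3.97540511 3.65564514]
plate [[473.1, 7.4, 78.1, 23.0, 89.8, (317, 214, 28, 25)]]
```

View pics/s3.png

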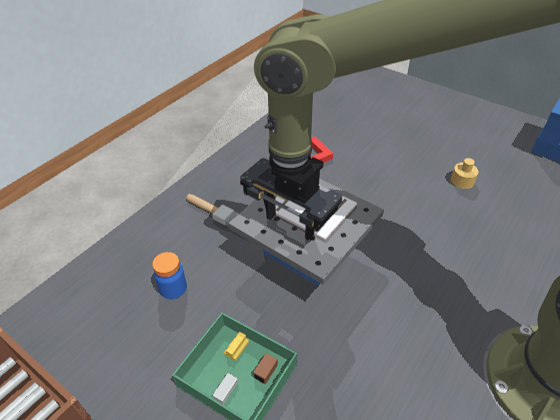

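The push works: plate at (330,215) moving ahead of both fingers with about 4 N. The weight stands at (465,175). I'll continue the push, then lift and look.

Emit:
step_arm(
  rows=[
    {"angular": [0,0,0],"slide": [-0.021,0,0],"jaw": 1},
    {"angular": [0,0,0],"slide": [-0.021,0,0],"jaw": 1},
    {"angular": [0,0,0],"slide": [-0.021,0,0],"jaw": 1},
    {"angular": [0,0,0],"slide": [-0.021,0,0],"jaw": 1},
    {"angular": [0,0,0],"slide": [-0.02,0,0],"jaw": 1},
    {"angular": [0,0,0],"slide": [-0.016,0,0],"jaw": 1},
    {"angular": [0,0,0],"slide": [-0.01,0,0],"jaw": 1},
    {"angular": [0,0,0],"slide": [0,0,0],"jaw": 1},
  ],
)

```text
time_s: 26.68
tool_pos: [0.5428, -0.0103, 0.1226]
tool_rot: [-180.0, 0.1, 89.9]
force: [-0.2, 0.4, 1.1]
grip_width: 0.087
grasp_force: 0.3
```

Emit:
step_arm(
  rows=[
    {"angular": [0,0,0],"slide": [0.02,0,0],"jaw": 1},
    {"angular": [0,0,0],"slide": [0,0,-0.1],"jaw": 1},
    {"angular": [0,0,0],"slide": [0,0,-0.1],"jaw": 1},
    {"angular": [0,0,0],"slide": [-0.1,0,-0.1],"jaw": 1},
    {"angular": [0,0,0],"slide": [-0.1,0,-0.1],"jaw": 0.7},
    {"angular": [0,0,0],"slide": [-0.08,0,0],"jaw": 0.7},
    {"angular": [0,0,0],"slide": [-0.08,0,0],"jaw": 0.7},
    {"angular": [0,0,0],"slide": [0,0,0],"jaw": 0.7},
    {"angular": [0,0,0],"slide": [0,0,0],"jaw": 0.7},
  ],
)

```text
time_s: 27.8
tool_pos: [0.5429, -0.1664, 0.3108]
tool_rot: [-179.9, -0.0, 90.0]
force: [-0.2, 1.1, 0.8]
grip_width: 0.0613
grasp_force: 0.0
```

Run:
```python
from h import *
o=env.get_obs();print(o['tool_pos'],o['tool_rot'],np.round(o['qpos']))
im,c=cam("wrist");H,S,V=hsv(im);cv2.imwrite("pics/w5.png",im[:,:,::-1])
print("plate",rect(c,(V>190)&(S<60),.128,(0,0,560,235)))
```

```text
[ 0.54288527 -0.16637088  0.3108467 ] [-1.79934562e+02 -4.55545591e-02  9.00237963e+01] [ 54.  11. -45.  86.   8.  87.   9.]
plate [[537.6, -76.2, 149.7, 109.0, -0.3, (200, 43, 156, 116)]]
```

View pics/w5.png

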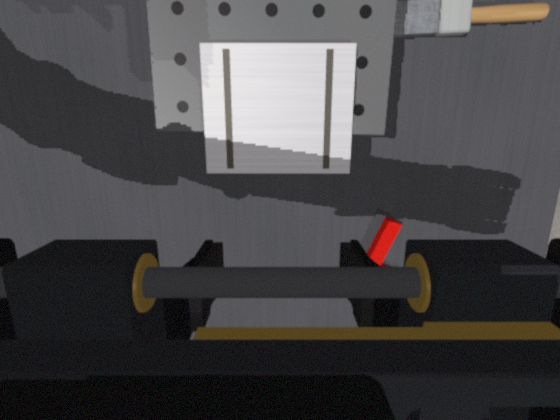

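The plate is now square, spanning y from -0.022 to about -0.147 with x centre 0.538, so it overhangs the platen edge by about 39 mm. I'll back off and tip the tool to horizontal (pointing +y).

Emit:
step_arm(
  rows=[
    {"angular": [0,0.055,0],"slide": [-0.1,0,0],"jaw": 0.7},
    {"angular": [0,0.055,0],"slide": [-0.1,0,0],"jaw": 0.7},
    {"angular": [0,0.055,0],"slide": [0,0,0],"jaw": 0.7},
    {"angular": [0,0.055,0],"slide": [0,0,0],"jaw": 0.7},
    {"angular": [0,0.055,0],"slide": [0,0,0],"jaw": 0.7},
    {"angular": [0,0.055,0],"slide": [0,0,0],"jaw": 0.7},
    {"angular": [0,0.055,0],"slide": [0,0,0],"jaw": 0.7},
    {"angular": [0,0.055,0],"slide": [0,0,0],"jaw": 0.7},
    {"angular": [0,0.055,0],"slide": [0,0,0],"jaw": 0.7},
    {"angular": [0,0,0],"slide": [0,0,0],"jaw": 0.7},
  ],
)

```text
time_s: 29.1
tool_pos: [0.5424, -0.2662, 0.2974]
tool_rot: [-143.4, -89.4, 53.5]
force: [0.0, -1.1, 0.2]
grip_width: 0.0608
grasp_force: 0.0
```

Run:
```python
from h import *
o=env.get_obs();print(o['tool_pos'],o['tool_rot'],np.round(o['qpos']),Ro.from_euler('xyz',o['tool_rot'],degrees=True).as_matrix().round(2))
```

```text
[ 0.5424312  -0.26621917  0.29739613] [-143.42390468  -89.36071944   53.49536497] [ 72.  63. -48.  62. -36. 116.  20.] [[ 0.01  1.   -0.  ]
 [ 0.01  0.    1.  ]
 [ 1.   -0.01 -0.01]]
```

Emit:
step_arm(
  rows=[
    {"angular": [0,0,0.056],"slide": [0,0,0],"jaw": 0.7},
    {"angular": [0,0,0.056],"slide": [0,0,0],"jaw": 0.7},
    {"angular": [0,0,0.056],"slide": [0,0,0],"jaw": 0.7},
    {"angular": [0,0,0.056],"slide": [0,0,0],"jaw": 0.7},
    {"angular": [0,0,0.056],"slide": [0,0,0],"jaw": 0.7},
    {"angular": [0,0,0.056],"slide": [0,0,0],"jaw": 0.7},
    {"angular": [0,0,0.056],"slide": [0,0,0],"jaw": 0.7},
    {"angular": [0,0,0.056],"slide": [0,0,0],"jaw": 0.7},
    {"angular": [0,0,0.052],"slide": [0,0,0],"jaw": 0.7},
    {"angular": [0,0,0],"slide": [0,0,0],"jaw": 0.7},
  ],
)

```text
time_s: 30.35
tool_pos: [0.5435, -0.2655, 0.3054]
tool_rot: [-91.2, -0.3, 0.1]
force: [-0.8, 0.1, -0.4]
grip_width: 0.0612
grasp_force: 0.0
```

Run:
```python
from h import *
o=env.get_obs();R=Ro.from_euler('xyz',o['tool_rot'],degrees=True);print(o['tool_pos'],o['tool_rot'],np.round(o['qpos']),R.as_matrix().round(2))
G=Ro.from_matrix(np.array([[1,0,0],[0,0,1],[0,-1,0]]).T.T)
for M in ([[-1,0,0],[0,0,1],[0,1,0]],[[1,0,0],[0,0,1],[0,-1,0]]):
    e=Ro.from_matrix(M).as_euler('xyz',degrees=True);print(e,np.degrees((R.inv()*Ro.from_matrix(M)).magnitude()))
    if (R.inv()*Ro.from_matrix(M)).magnitude()<1: plan([((.54,-.25,.20),e),((.54,-.23,.124),e)])
```

```text
[ 0.5435176  -0.26552177  0.30543957] [-9.12321435e+01 -2.83501082e-01  7.73477179e-02] [ 70.  61. -45.  61. -38. 117. -69.] [[ 1.    0.   -0.  ]
 [ 0.   -0.02  1.  ]
 [ 0.   -1.   -0.02]]
[ 90.   0. 180.] 179.71568370734337
[-90.   0.   0.] 1.266514193345619
0 [[0.003, 0.0, 0.001], [-0.004, 0.105, 0.018]]
1 [[0.004, 0.0, 0.001], [-0.004, 0.105, 0.017]]
2 [[0.0, 0.0, 0.0], [0.0, 0.076, 0.02]]
3 [[0.0, 0.0, 0.0], [0.001, 0.076, 0.02]]
4 rows; end [ 0.5402 -0.2298  0.1242] [-90.    0.1   0.1]
```

Emit:
step_arm(
  rows=[
    {"angular": [0.003,0,0.001],"slide": [-0.004,0.08,0.018],"jaw": 0.7},
    {"angular": [0.004,0,0],"slide": [-0.004,0.08,0.017],"jaw": 0.7},
    {"angular": [0,0,0],"slide": [0,0.07,0.02],"jaw": 0.7},
    {"angular": [0,0,0],"slide": [0,0.07,0.02],"jaw": 0.7},
    {"angular": [0,0,0],"slide": [0,0.05,0],"jaw": 0.7},
    {"angular": [0,0,0],"slide": [0,0,0],"jaw": 0.7},
    {"angular": [0,0,0],"slide": [0,0,0],"jaw": 0.7},
  ],
)

```text
time_s: 31.22
tool_pos: [0.5392, -0.2301, 0.1293]
tool_rot: [-89.7, 0.0, -0.1]
force: [0.4, -0.7, 0.4]
grip_width: 0.0608
grasp_force: 0.0
```

Run:
```python
from h import *
o=env.get_obs();print(o['tool_pos'],o['tool_rot'],np.round(o['qpos']),o['force'])
e=(-90,0,0)
plan([((.54,-.20,.124),e),((.54,-.118,.124),e,.02)])
im,c=cam("side");cv2.imwrite("pics/s4.png",im[60:340,200:560,::-1])
```

```text
[ 0.53916234 -0.2300773   0.12926822] [-8.96980610e+01  2.27949023e-02 -6.09793077e-02] [ 69.  71. -41.  67. -30. 110. -56.] [ 0.41582796 -0.72967027  0.42876435]
0 [[-0.002, 0.0, 0.0], [0.002, 0.011, 0.06]]
1 [[0.0, 0.0, 0.0], [0.0, 0.0, 0.033]]
2 [[0.0, 0.0, 0.0], [0.0, 0.0, 0.033]]
3 [[0.0, 0.0, 0.0], [0.0, 0.0, 0.032]]
4 [[0.0, 0.0, 0.0], [0.0, 0.0, 0.033]]
5 [[0.0, 0.0, 0.0], [-0.001, 0.0, 0.033]]
6 rows; end [ 0.5398 -0.118   0.1238] [-90.1   0.   -0.1]
```

View pics/s4.png

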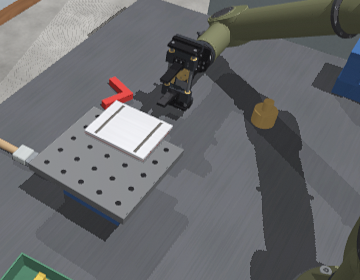

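The tool is horizontal and lined up with the overhanging edge (plate at crop (130,130), gripper at (183,75)). Moving in and gripping.

Emit:
step_arm(
  rows=[
    {"angular": [0,0,0],"slide": [0.002,0.011,0.06],"jaw": 0.7},
    {"angular": [0,0,0],"slide": [0,0,0.033],"jaw": 0.7},
    {"angular": [0,0,0],"slide": [0,0,0.033],"jaw": 0.7},
    {"angular": [0,0,0],"slide": [0,0,0.032],"jaw": 0.7},
    {"angular": [0,0,0],"slide": [0,0,0.033],"jaw": 0.7},
    {"angular": [0,0,0],"slide": [0,0,0.033],"jaw": 0.7},
    {"angular": [0,0,0],"slide": [0,0,0],"jaw": 0.7},
    {"angular": [0,0,0],"slide": [0,0,0],"jaw": 0.7},
  ],
)

```text
time_s: 32.28
tool_pos: [0.5396, -0.1178, 0.1227]
tool_rot: [-89.7, 0.2, -0.1]
force: [0.2, -1.3, -0.5]
grip_width: 0.0609
grasp_force: 0.0
```

Emit:
step_arm(
  rows=[
    {"angular": [0,0,0],"slide": [0,0,0],"jaw": 0},
    {"angular": [0,0,0],"slide": [0,0,0],"jaw": 0},
    {"angular": [0,0,0],"slide": [0,0,0],"jaw": 0},
    {"angular": [0,0,0],"slide": [0,0,0],"jaw": 0},
    {"angular": [0,0,0],"slide": [0,0,0],"jaw": 0},
    {"angular": [0,0,0],"slide": [0,0,0],"jaw": 0},
  ],
  newtons=60,
)

```text
time_s: 33.02
tool_pos: [0.5395, -0.1174, 0.1234]
tool_rot: [-89.6, 0.2, -0.0]
force: [-1.1, -4.3, 7.7]
grip_width: 0.0089
grasp_force: 3.5
```

Emit:
step_arm(
  rows=[
    {"angular": [0,0,0],"slide": [0,0,0],"jaw": 0},
    {"angular": [0,0,0],"slide": [0,0,0],"jaw": 0},
    {"angular": [0,0,0],"slide": [0,-0.02,0],"jaw": 0},
    {"angular": [0,0,0],"slide": [0,-0.02,0],"jaw": 0},
    {"angular": [0,0,0],"slide": [0,-0.03,0],"jaw": 0},
    {"angular": [0,0,0],"slide": [0,-0.03,0],"jaw": 0},
    {"angular": [0,0,0],"slide": [0,0,0],"jaw": 0},
  ],
)

```text
time_s: 33.9
tool_pos: [0.5401, -0.1177, 0.1745]
tool_rot: [-89.7, 0.1, -0.0]
force: [-0.2, 0.3, -4.5]
grip_width: 0.0075
grasp_force: 60.0
```

Run:
```python
from h import *
o=env.get_obs();print(o['tool_pos'],o['tool_rot'],np.round(o['qpos']),o['force'],o['wrist_torque'])
im,c=cam("side");cv2.imwrite("pics/s5.png",im[60:340,200:560,::-1])
```

```text
[ 0.54013829 -0.1177494   0.17446313] [-8.97291751e+01  6.02135383e-02 -2.57393560e-02] [ 70.  63. -45.  82. -34. 100. -56.] [-0.18531146  0.28939369 -4.48114918] [-2.29713114 -0.03739429  0.02632469]
```

View pics/s5.png

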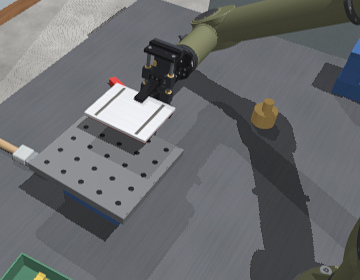

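The plate is held flat with its full weight on the tool (crop (130,115)). I'll lift further and roll 180°.

Emit:
step_arm(
  rows=[
    {"angular": [0,0,0],"slide": [0,-0.05,0],"jaw": 0},
    {"angular": [0,0,0],"slide": [0,-0.06,0],"jaw": 0},
    {"angular": [0,0,-0.02],"slide": [0,0,0],"jaw": 0},
    {"angular": [0,0,-0.04],"slide": [0,0,0],"jaw": 0},
    {"angular": [0,0,-0.055],"slide": [0,0,0],"jaw": 0},
    {"angular": [0,0,-0.055],"slide": [0,0,0],"jaw": 0},
    {"angular": [0,0,-0.055],"slide": [0,0,0],"jaw": 0},
    {"angular": [0,0,-0.055],"slide": [0,0,0],"jaw": 0},
    {"angular": [0,0,-0.055],"slide": [0,0,0],"jaw": 0},
    {"angular": [0,0,-0.055],"slide": [0,0,0],"jaw": 0},
  ],
)

```text
time_s: 35.2
tool_pos: [0.5395, -0.1182, 0.229]
tool_rot: [-89.0, -70.3, -1.0]
force: [0.4, 0.1, -5.2]
grip_width: 0.0076
grasp_force: 60.0
```

Emit:
step_arm(
  rows=[
    {"angular": [0,0,-0.055],"slide": [0,0,0],"jaw": 0},
    {"angular": [0,0,-0.055],"slide": [0,0,0],"jaw": 0},
    {"angular": [0,0,-0.055],"slide": [0,0,0],"jaw": 0},
    {"angular": [0,0,-0.055],"slide": [0,0,0],"jaw": 0},
    {"angular": [0,0,-0.055],"slide": [0,0,0],"jaw": 0},
    {"angular": [0,0,-0.055],"slide": [0,0,0],"jaw": 0},
    {"angular": [0,0,-0.055],"slide": [0,0,0],"jaw": 0},
    {"angular": [0,0,-0.055],"slide": [0,0,0],"jaw": 0},
    {"angular": [0,0,-0.055],"slide": [0,0,0],"jaw": 0},
    {"angular": [0,0,-0.055],"slide": [0,0,0],"jaw": 0},
  ],
)

```text
time_s: 36.45
tool_pos: [0.5392, -0.1185, 0.2287]
tool_rot: [89.7, -10.7, -179.9]
force: [-0.2, -0.3, -5.0]
grip_width: 0.0077
grasp_force: 60.0
```

Run:
```python
from h import *
o=env.get_obs();print(o['tool_pos'],o['tool_rot'],np.round(o['qpos']),o['force'],o['wrist_torque'])
e=(90,0,180)
plan([((.54,-.119,.22),e),((.54,-.119,.14),e,.03),((.54,-.119,.125),e,.005)],jaw=0)
im,c=cam("side");cv2.imwrite("pics/s6.png",im[40:340,180:560,::-1])
```

```text
[ 0.53923474 -0.11849844  0.2287426 ] [  89.66013195  -10.67409395 -179.8817182 ] [ 83.  80. -78.  83. -11.  93.  90.] [-0.17921199 -0.25229016 -4.96248857] [-2.27017268 -0.18365368 -0.00467548]
0 [[0.001, 0.0, -0.03], [-0.002, -0.008, -0.001]]
1 [[0.001, 0.0, -0.029], [-0.002, -0.009, 0.0]]
2 [[0.0, 0.0, 0.0], [0.0, -0.053, 0.0]]
3 [[0.0, 0.0, 0.0], [0.0, -0.054, 0.0]]
4 [[0.0, 0.0, 0.0], [0.0, -0.053, 0.0]]
5 [[0.0, 0.0, 0.0], [0.0, -0.008, 0.0]]
6 [[0.0, 0.0, 0.0], [0.0, -0.007, 0.0]]
7 [[0.0, 0.0, 0.0], [0.0, -0.008, 0.0]]
8 [[0.0, 0.0, 0.0], [0.0, -0.007, 0.0]]
9 rows; end [ 0.54   -0.119   0.1251] [ 9.000e+01 -1.000e-01 -1.799e+02]
```

View pics/s6.png

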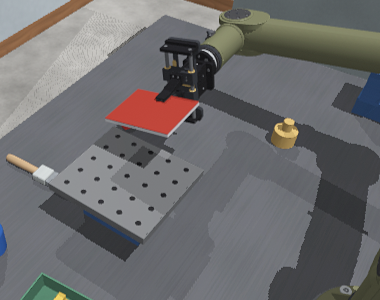

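Red side is now up (crop (150,110)) and still firmly held. Levelling and lowering gently.

Emit:
step_arm(
  rows=[
    {"angular": [0,0,-0.03],"slide": [-0.002,-0.008,0],"jaw": 0},
    {"angular": [0.001,0,-0.029],"slide": [-0.002,-0.009,0],"jaw": 0},
    {"angular": [0,0,0],"slide": [0,-0.04,0],"jaw": 0},
    {"angular": [0,0,0],"slide": [0,-0.04,0],"jaw": 0},
    {"angular": [0,0,0],"slide": [0,-0.04,0],"jaw": 0},
    {"angular": [0,0,0],"slide": [0,-0.02,0],"jaw": 0},
    {"angular": [0,0,0],"slide": [0,0,0],"jaw": 0},
  ],
)

```text
time_s: 37.38
tool_pos: [0.5401, -0.1176, 0.1483]
tool_rot: [89.7, -0.5, 180.0]
force: [-0.1, -0.8, -3.7]
grip_width: 0.0076
grasp_force: 60.0
```

Run:
```python
from h import *
o=env.get_obs();print(o['tool_pos'],o['tool_rot'],np.round(o['qpos']),o['force'],o['wrist_torque'])
e=(90,0,180)
plan([((.54,-.119,.135),e),((.54,-.119,.125),e,.005)],jaw=0)
```

```text
[ 0.54014875 -0.11759595  0.14834498] [ 89.73793606  -0.46231274 179.99034268] [ 82.  85. -74.  81.  -7.  92. 104.] [-0.11900836 -0.78465624 -3.72584226] [-2.24772059 -0.11269253 -0.03572126]
0 [[0.001, 0.0, -0.003], [0.0, -0.027, -0.003]]
1 [[0.0, 0.0, 0.0], [0.0, -0.01, 0.0]]
2 [[0.0, 0.0, 0.0], [0.0, -0.01, 0.0]]
3 rows; end [ 0.5401 -0.119   0.1248] [8.99e+01 1.00e-01 1.80e+02]
```

Emit:
step_arm(
  rows=[
    {"angular": [0.001,0,-0.003],"slide": [0,-0.02,0],"jaw": 0},
    {"angular": [0,0,0],"slide": [0,-0.012,0],"jaw": 0},
    {"angular": [0,0,0],"slide": [0,-0.006,0],"jaw": 0},
    {"angular": [0,0,0],"slide": [0,0,0],"jaw": 0},
  ],
)

```text
time_s: 37.88
tool_pos: [0.5402, -0.1177, 0.1301]
tool_rot: [90.0, 0.2, 180.0]
force: [0.6, -0.7, -4.0]
grip_width: 0.0074
grasp_force: 60.0
```

Emit:
step_arm(
  rows=[
    {"angular": [0,0,0],"slide": [0,-0.005,0],"jaw": 0},
    {"angular": [0,0,0],"slide": [0,0,0],"jaw": 0},
  ],
)

```text
time_s: 38.12
tool_pos: [0.5401, -0.1177, 0.1275]
tool_rot: [90.0, 0.2, 180.0]
force: [-0.4, -0.8, -3.7]
grip_width: 0.0079
grasp_force: 60.0
```

Emit:
step_arm(
  rows=[
    {"angular": [0,0,0],"slide": [0,-0.004,0],"jaw": 0},
    {"angular": [0,0,0],"slide": [0,0,0],"jaw": 0},
  ],
)

```text
time_s: 38.38
tool_pos: [0.5401, -0.1177, 0.1255]
tool_rot: [90.0, 0.2, 180.0]
force: [0.1, 0.8, -4.8]
grip_width: 0.0076
grasp_force: 60.0
```

Emit:
step_arm(
  rows=[
    {"angular": [0,0,0],"slide": [0,-0.002,0],"jaw": 0},
    {"angular": [0,0,0],"slide": [0,0,0],"jaw": 0},
  ],
)

```text
time_s: 38.62
tool_pos: [0.5402, -0.1177, 0.1248]
tool_rot: [90.0, 0.2, 180.0]
force: [0.0, -1.0, -3.8]
grip_width: 0.0075
grasp_force: 60.0
```

Emit:
step_arm(
  rows=[
    {"angular": [0,0,0],"slide": [0,-0.002,0],"jaw": 0},
    {"angular": [0,0,0],"slide": [0,0,0],"jaw": 0.15},
    {"angular": [0,0,0],"slide": [0,0,0],"jaw": 0.5},
    {"angular": [0,0,0],"slide": [0,0,0],"jaw": 0.5},
    {"angular": [0,0,0],"slide": [0,0,0],"jaw": 0.5},
    {"angular": [0,0,0],"slide": [0,0,-0.04],"jaw": 0.5},
    {"angular": [0,0,0],"slide": [0,0,-0.08],"jaw": 0.5},
    {"angular": [0,0,0],"slide": [0,0,-0.1],"jaw": 0.5},
    {"angular": [0,0,0],"slide": [0,0,-0.08],"jaw": 0.6},
    {"angular": [0,0,0],"slide": [0,0,0],"jaw": 0.6},
  ],
)

```text
time_s: 39.88
tool_pos: [0.5408, -0.2712, 0.1235]
tool_rot: [90.1, 0.2, 179.6]
force: [-0.4, -0.2, 0.1]
grip_width: 0.0507
grasp_force: 0.0
```

Run:
```python
from h import *
o=env.get_obs();print(o['tool_pos'],o['tool_rot'],np.round(o['qpos']))
im,c=cam("top");H,S,V=hsv(im);cv2.imwrite("pics/top3.png",im[:,:,::-1])
print("plate",rect(c,((H<8)|(H>172))&(S>120),.128,(215,180,345,310)))
e=Ro.from_euler('xyz',o['tool_rot'],degrees=True)
plan([((.535,-.265,.30),o['tool_rot'])])
```

```text
[ 0.54075707 -0.27116967  0.12353547] [ 90.05935592   0.18858612 179.63965652] [ 79.  89. -72.  59.  -5. 110. 105.]
plate [[539.3, -83.5, 152.4, 126.4, 0.1, (283, 205, 53, 62)]]
0 [[0.0, 0.0, 0.0], [0.003, 0.118, 0.003]]
1 [[0.0, -0.001, 0.0], [0.004, 0.117, 0.002]]
2 [[0.0, 0.0, 0.0], [0.003, 0.118, 0.003]]
3 rows; end [ 0.535  -0.2648  0.3001] [ 90.    0.2 179.7]
```

Emit:
step_arm(
  rows=[
    {"angular": [0,0,0],"slide": [0,0.1,0],"jaw": 0.6},
    {"angular": [0,0,0],"slide": [0,0.12,0],"jaw": 0.6},
    {"angular": [0,0,0],"slide": [0,0.12,0],"jaw": 0.6},
    {"angular": [0,0,0.056],"slide": [0,0,0],"jaw": 1},
    {"angular": [0,0,0.056],"slide": [0,0,0],"jaw": 1},
    {"angular": [0,0,0.056],"slide": [0,0,0],"jaw": 1},
    {"angular": [0,0,0.056],"slide": [0,0,0],"jaw": 1},
    {"angular": [0,0,0.056],"slide": [0,0,0],"jaw": 1},
    {"angular": [0,0,0.056],"slide": [0,0,0],"jaw": 1},
    {"angular": [0,0,0.056],"slide": [0,0,0],"jaw": 1},
  ],
)

```text
time_s: 41.18
tool_pos: [0.5394, -0.2658, 0.2933]
tool_rot: [89.7, -70.8, -179.5]
force: [1.2, 0.0, -0.4]
grip_width: 0.087
grasp_force: 0.0
```

Emit:
step_arm(
  rows=[
    {"angular": [0,0,0.056],"slide": [0,0,0],"jaw": 1},
    {"angular": [0,0,0.052],"slide": [0,0,0],"jaw": 1},
    {"angular": [0,-0.056,0],"slide": [0,0,0],"jaw": 1},
    {"angular": [0,-0.056,0],"slide": [0,0,0],"jaw": 1},
    {"angular": [0,-0.056,0],"slide": [0,0,0],"jaw": 1},
    {"angular": [0,-0.056,0],"slide": [0,0,0],"jaw": 1},
    {"angular": [0,-0.056,0],"slide": [0,0,0],"jaw": 1},
    {"angular": [0,-0.056,0],"slide": [0,0,0],"jaw": 1},
    {"angular": [0,-0.056,0],"slide": [0,0,0],"jaw": 1},
    {"angular": [0,-0.056,0],"slide": [0,0,0],"jaw": 1},
  ],
)

```text
time_s: 42.42
tool_pos: [0.5392, -0.2661, 0.293]
tool_rot: [179.9, -9.1, 90.1]
force: [0.2, -0.1, -0.1]
grip_width: 0.0868
grasp_force: 0.0
```

Run:
```python
from h import *
o=env.get_obs();print(o['tool_pos'],o['tool_rot'],np.round(o['qpos']))
D=lambda y:(180,0,y)
plan([((.537,-.20,.27),D(90)),((.537,-.178,.20),D(90)),((.537,-.178,.1235),D(90),.03)])
```

```text
[ 0.53920117 -0.2660803   0.29297284] [179.88197921  -9.07849998  90.12480253] [ 67.  21. -51.  79.   8.  90.  17.]
0 [[0.0, -0.025, 0.0], [0.062, -0.002, 0.033]]
1 [[0.001, -0.025, 0.001], [0.064, -0.002, 0.028]]
2 [[0.0, 0.0, 0.0], [0.022, 0.0, 0.07]]
3 [[0.0, 0.0, 0.0], [0.022, 0.0, 0.07]]
4 [[0.0, 0.0, 0.0], [0.0, 0.0, 0.051]]
5 [[0.0, 0.0, 0.0], [0.0, 0.0, 0.051]]
6 [[0.0, 0.0, 0.0], [-0.001, 0.0, 0.051]]
7 rows; end [ 0.537  -0.1782  0.1237] [-1.799e+02 -1.000e-01  8.990e+01]
```

Emit:
step_arm(
  rows=[
    {"angular": [0,-0.025,0],"slide": [0.062,-0.002,0.033],"jaw": 1},
    {"angular": [0,-0.025,0],"slide": [0.064,-0.002,0.028],"jaw": 1},
    {"angular": [0,0,0],"slide": [0.02,0,0.07],"jaw": 1},
    {"angular": [0,0,0],"slide": [0.02,0,0.07],"jaw": 1},
    {"angular": [0,0,0],"slide": [0,0,0.051],"jaw": 1},
    {"angular": [0,0,0],"slide": [0,0,0.051],"jaw": 1},
    {"angular": [0,0,0],"slide": [0,0,0.05],"jaw": 1},
    {"angular": [0,0,0],"slide": [0,0,0],"jaw": 1},
    {"angular": [0,0,0],"slide": [0,0,0],"jaw": 1},
  ],
)

```text
time_s: 43.55
tool_pos: [0.538, -0.1796, 0.1255]
tool_rot: [179.8, -0.4, 90.1]
force: [0.0, 0.4, 0.1]
grip_width: 0.0871
grasp_force: 0.0
```

Run:
```python
from h import *
o=env.get_obs();print(o['tool_pos'],o['tool_rot'],o['force'])
D=lambda y:(180,0,y)
plan([((.537,-.068,.1235),D(90),.0105)])
```

```text
[ 0.53800359 -0.17959534  0.12550479] [179.84467446  -0.37923734  90.05468512] [0.04298503 0.42441682 0.14631146]
0 [[0.0, 0.0, 0.0], [0.02, 0.0, 0.0]]
1 [[0.0, 0.0, 0.0], [0.021, 0.0, 0.001]]
2 [[0.0, -0.001, 0.0], [0.02, 0.0, 0.0]]
3 [[0.0, 0.0, 0.0], [0.02, -0.001, 0.001]]
4 [[0.0, 0.0, 0.0], [0.02, 0.0, 0.0]]
5 [[0.0, 0.0, 0.0], [0.021, 0.0, 0.001]]
6 [[0.001, 0.0, 0.0], [0.02, 0.0, 0.0]]
7 [[0.0, -0.001, 0.0], [0.02, 0.0, 0.001]]
8 [[0.0, 0.0, 0.0], [0.021, 0.0, 0.0]]
9 [[0.0, 0.0, 0.0], [0.02, -0.001, 0.0]]
0 [[0.0, 0.0, 0.0], [0.02, 0.0, 0.001]]
11 rows; end [ 0.5369 -0.0681  0.1234] [-180.    -0.    90.1]
```

Emit:
step_arm(
  rows=[
    {"angular": [0,-0.001,0],"slide": [0.02,0,0.003],"jaw": 1},
    {"angular": [0,0,0],"slide": [0.02,0,0],"jaw": 1},
    {"angular": [0,0,0],"slide": [0.02,0,0],"jaw": 1},
    {"angular": [0,0,0],"slide": [0.02,0,0],"jaw": 1},
    {"angular": [0,0,0],"slide": [0.02,0,0],"jaw": 1},
    {"angular": [0,0,0],"slide": [0.02,0,0],"jaw": 1},
    {"angular": [0,0,0],"slide": [0.02,0,0],"jaw": 1},
    {"angular": [0,0,0],"slide": [0.02,0,0],"jaw": 1},
    {"angular": [0,0,0],"slide": [0.02,0,0],"jaw": 1},
    {"angular": [0,0,0],"slide": [0.02,0,0],"jaw": 1},
  ],
)

```text
time_s: 44.8
tool_pos: [0.5381, -0.0798, 0.1241]
tool_rot: [179.8, -0.2, 90.0]
force: [0.5, -4.1, 3.0]
grip_width: 0.0872
grasp_force: 2.0
```

Emit:
step_arm(
  rows=[
    {"angular": [0,0,0],"slide": [0.016,0,0],"jaw": 1},
    {"angular": [0,0,0],"slide": [0.008,0,0],"jaw": 1},
    {"angular": [0,0,0],"slide": [0,0,0],"jaw": 1},
    {"angular": [0,0,0],"slide": [-0.02,0,0],"jaw": 1},
    {"angular": [0,0,0],"slide": [-0.03,0,0],"jaw": 1},
    {"angular": [0,0,0],"slide": [-0.06,0,-0.08],"jaw": 1},
    {"angular": [0,0,0],"slide": [-0.1,0,-0.1],"jaw": 1},
    {"angular": [0,0,0],"slide": [-0.1,0,-0.05],"jaw": 1},
    {"angular": [0,0,0],"slide": [0,0,0],"jaw": 1},
  ],
)

```text
time_s: 45.92
tool_pos: [0.5375, -0.2254, 0.2342]
tool_rot: [179.7, -0.1, 89.4]
force: [0.7, 0.0, -1.1]
grip_width: 0.087
grasp_force: 0.0
```

Run:
```python
from h import *
o=env.get_obs();print(o['tool_pos'],o['tool_rot'],np.round(o['qpos']))
im,c=cam("top");H,S,V=hsv(im);cv2.imwrite("pics/top4.png",im[:,:,::-1])
print("plate",rect(c,((H<8)|(H>172))&(S>120),.128,(215,180,345,310)))
print("weight",rect(c,(H>15)&(H<35)&(S>120),.04,(340,225,520,400)))
D=lambda y:(180,0,y)
plan([((.338,-.431,.2),D(40)),((.338,-.431,.046),D(40),.04)])
```

```text
[ 0.53745522 -0.22535958  0.23418937] [ 1.79701695e+02 -6.09483883e-02  8.94104686e+01] [ 64.  16. -52.  91.  13.  79.  10.]
plate [[538.4, 7.4, 151.3, 125.8, 0.1, (247, 203, 54, 62)]]
weight [[333.9, -442.9, 60.1, 33.8, -10.9, (433, 315, 15, 24)]]
0 [[0.0, 0.0, 0.055], [-0.084, -0.079, 0.013]]
1 [[0.0, -0.001, 0.055], [-0.097, -0.064, 0.012]]
2 [[0.0, 0.0, 0.055], [-0.106, -0.046, 0.013]]
3 [[0.0, 0.0, 0.056], [-0.113, -0.027, 0.013]]
4 [[0.0, -0.001, 0.055], [-0.115, -0.007, 0.013]]
5 [[0.0, 0.0, 0.0], [0.0, 0.0, 0.077]]
6 [[0.0, 0.0, 0.0], [0.0, 0.0, 0.077]]
7 [[0.0, 0.0, 0.0], [0.0, 0.0, 0.077]]
8 [[0.001, 0.0, 0.0], [0.0, 0.0, 0.077]]
9 rows; end [ 0.3381 -0.4312  0.046 ] [-179.9    0.    40. ]
```

View pics/top4.png

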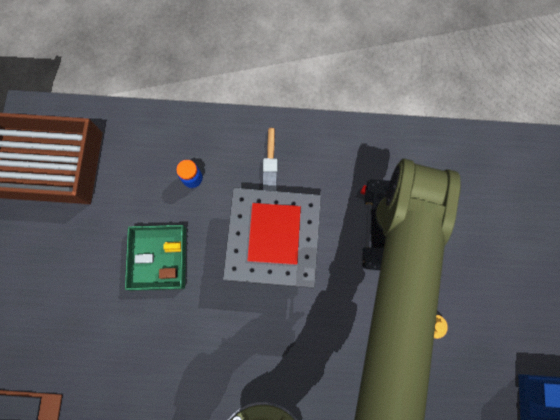

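The plate lies red up, square and centred at (0.538, 0.007), seen at (274,233). The weight is partly hidden at (439,327), consistent with where I put it. Fetching it.

Emit:
step_arm(
  rows=[
    {"angular": [0,0,0.055],"slide": [-0.084,-0.079,0.013],"jaw": 0.7},
    {"angular": [0,0,0.055],"slide": [-0.097,-0.064,0.012],"jaw": 0.7},
    {"angular": [0,0,0.055],"slide": [-0.106,-0.046,0.013],"jaw": 0.7},
    {"angular": [0,0,0.056],"slide": [-0.113,-0.027,0.013],"jaw": 0.7},
    {"angular": [0,0,0.055],"slide": [-0.115,-0.007,0.013],"jaw": 0.7},
    {"angular": [0,0,0],"slide": [0,0,0.077],"jaw": 0.7},
    {"angular": [0,0,0],"slide": [0,0,0.077],"jaw": 0.7},
    {"angular": [0,0,0],"slide": [0,0,0.077],"jaw": 0.7},
    {"angular": [0,0,0],"slide": [0,0,0.075],"jaw": 0.7},
    {"angular": [0,0,0],"slide": [0,0,0],"jaw": 0.7},
  ],
)

```text
time_s: 47.22
tool_pos: [0.3394, -0.4253, 0.044]
tool_rot: [-179.6, -0.4, 40.4]
force: [-0.2, -0.1, 1.1]
grip_width: 0.061
grasp_force: 0.0
```

Emit:
step_arm(
  rows=[
    {"angular": [0,0,0],"slide": [0,0,0],"jaw": 0},
    {"angular": [0,0,0],"slide": [0,0,0],"jaw": 0},
    {"angular": [0,0,0],"slide": [0,0,0],"jaw": 0},
    {"angular": [0,0,0],"slide": [0,0,0],"jaw": 0},
    {"angular": [0,0,0],"slide": [0,0,0],"jaw": 0},
    {"angular": [0,0,0],"slide": [0,0,-0.05],"jaw": 0},
    {"angular": [0,0,0],"slide": [0,0,-0.1],"jaw": 0},
    {"angular": [0,0,0],"slide": [0,0,-0.11],"jaw": 0},
    {"angular": [0,0,0],"slide": [0,0,-0.11],"jaw": 0},
    {"angular": [0,0,0],"slide": [0,0,0],"jaw": 0},
  ],
  newtons=40,
)

```text
time_s: 48.48
tool_pos: [0.3413, -0.4301, 0.2355]
tool_rot: [179.6, -0.2, 40.3]
force: [-0.3, -0.1, -5.5]
grip_width: 0.024
grasp_force: 40.0
```

Run:
```python
from h import *
o=env.get_obs();print(o['tool_pos'],o['tool_rot'],np.round(o['qpos']),o['force'])
im,c=cam("top");H,S,V=hsv(im)
print("plate",rect(c,((H<8)|(H>172))&(S>120),.128,(215,180,345,310)))
D=lambda y:(180,0,y)
plan([((.48,-.26,.24),D(60)),((.537,.007,.23),D(90)),((.537,.007,.185),D(90),.025)])
```

```text
[ 0.3413339  -0.43011641  0.2355413 ] [179.61833371  -0.18705742  40.30776809] [ 84.   8. -38.  96.   5.  78.  -5.] [-0.27123453 -0.08851394 -5.46471513]
plate [[538.3, 7.4, 151.6, 126.0, 0.2, (247, 203, 54, 62)]]
0 [[0.0, 0.0, -0.027], [0.108, -0.019, -0.003]]
1 [[0.0, -0.001, -0.028], [0.109, -0.01, -0.004]]
2 [[0.0, 0.0, -0.027], [0.11, 0.0, -0.004]]
3 [[0.001, 0.0, -0.027], [0.109, 0.009, -0.003]]
4 [[0.0, 0.0, -0.033], [0.104, -0.034, 0.004]]
5 [[0.0, 0.0, -0.034], [0.107, -0.023, 0.004]]
6 [[0.0, 0.0, -0.033], [0.108, -0.011, 0.004]]
7 [[0.0, 0.0, -0.034], [0.11, 0.0, 0.004]]
8 [[0.0, 0.0, -0.033], [0.108, 0.012, 0.004]]
9 [[0.0, 0.0, 0.0], [0.0, 0.0, 0.045]]
0 [[0.0, 0.0, 0.0], [0.0, 0.0, 0.045]]
11 rows; end [0.5371 0.0069 0.185 ] [-1.799e+02 -1.000e-01  9.000e+01]
```

Emit:
step_arm(
  rows=[
    {"angular": [0,0,-0.027],"slide": [0.108,-0.019,-0.003],"jaw": 0},
    {"angular": [0,0,-0.028],"slide": [0.109,-0.01,-0.004],"jaw": 0},
    {"angular": [0,0,-0.027],"slide": [0.11,0,-0.004],"jaw": 0},
    {"angular": [0.001,0,-0.027],"slide": [0.109,0.009,-0.003],"jaw": 0},
    {"angular": [0,0,-0.033],"slide": [0.104,-0.034,0.004],"jaw": 0},
    {"angular": [0,0,-0.034],"slide": [0.107,-0.023,0.004],"jaw": 0},
    {"angular": [0,0,-0.033],"slide": [0.108,-0.011,0.004],"jaw": 0},
    {"angular": [0,0,-0.034],"slide": [0.11,0,0.004],"jaw": 0},
    {"angular": [0,0,-0.033],"slide": [0.108,0.012,0.004],"jaw": 0},
    {"angular": [0,0,0],"slide": [0,0,0],"jaw": 0},
  ],
)

```text
time_s: 49.78
tool_pos: [0.5349, 0.0141, 0.2284]
tool_rot: [-179.8, -0.5, 90.6]
force: [-0.6, -0.4, -5.5]
grip_width: 0.0243
grasp_force: 40.0
```

Emit:
step_arm(
  rows=[
    {"angular": [0,0,0],"slide": [0,0,0.045],"jaw": 0},
    {"angular": [0,0,0],"slide": [0,0,0.035],"jaw": 0},
    {"angular": [0,0,0],"slide": [0,0,0.016],"jaw": 0},
    {"angular": [0,0,0],"slide": [0,0,0],"jaw": 0},
    {"angular": [0,0,0],"slide": [0,0,0],"jaw": 0},
  ],
)

```text
time_s: 50.4
tool_pos: [0.5373, 0.0073, 0.1835]
tool_rot: [179.9, -0.3, 90.0]
force: [-0.5, -0.1, -5.8]
grip_width: 0.0246
grasp_force: 40.0
```

Emit:
step_arm(
  rows=[
    {"angular": [0,0,0],"slide": [0,0,0.008],"jaw": 0},
    {"angular": [0,0,0],"slide": [0,0,0.006],"jaw": 0},
    {"angular": [0,0,0],"slide": [0,0,0],"jaw": 0},
  ],
)

```text
time_s: 50.78
tool_pos: [0.5367, 0.0073, 0.1757]
tool_rot: [-180.0, -0.3, 90.0]
force: [-0.0, -0.0, -4.8]
grip_width: 0.0239
grasp_force: 40.0
```

Emit:
step_arm(
  rows=[
    {"angular": [0,0,0],"slide": [0,0,0.004],"jaw": 0},
    {"angular": [0,0,0],"slide": [0,0,0],"jaw": 0},
  ],
)

```text
time_s: 51.02
tool_pos: [0.5373, 0.0079, 0.1751]
tool_rot: [179.9, -0.3, 90.0]
force: [-2.9, 1.4, 4.7]
grip_width: 0.0243
grasp_force: 40.0
```

Touchdown is confirmed by the force, so I release and retreat.

Emit:
step_arm(
  rows=[
    {"angular": [0,0,0],"slide": [0,0,0],"jaw": 0.3},
    {"angular": [0,0,0],"slide": [0,0,0],"jaw": 0.6},
    {"angular": [0,0,0],"slide": [0,0,0],"jaw": 0.6},
    {"angular": [0,0,0],"slide": [0,0,0],"jaw": 0.6},
    {"angular": [0,0,0],"slide": [0,0,-0.05],"jaw": 0.6},
    {"angular": [0,0,0],"slide": [0,0,-0.08],"jaw": 0.6},
    {"angular": [0,0,0],"slide": [0,0,-0.1],"jaw": 0.6},
    {"angular": [0,0,0],"slide": [-0.1,0,-0.05],"jaw": 0.6},
    {"angular": [0,0,0],"slide": [-0.12,0,0],"jaw": 0.6},
    {"angular": [0,0,0],"slide": [-0.12,0,0],"jaw": 0.6},
  ],
)

```text
time_s: 52.28
tool_pos: [0.537, -0.1652, 0.3137]
tool_rot: [179.9, -0.2, 90.0]
force: [0.5, -0.2, 1.3]
grip_width: 0.052
grasp_force: 0.0
```

Emit:
step_arm(
  rows=[
    {"angular": [0,0,0],"slide": [-0.12,0,0],"jaw": 0.6},
    {"angular": [0,0,0],"slide": [-0.12,0,0],"jaw": 0.6},
    {"angular": [0,0,0],"slide": [0,0,0],"jaw": 0.6},
    {"angular": [0,0,0],"slide": [0,0,0],"jaw": 0.6},
  ],
)

```text
time_s: 52.78
tool_pos: [0.537, -0.2828, 0.3121]
tool_rot: [180.0, -0.4, 90.0]
force: [0.2, -0.3, 0.3]
grip_width: 0.0521
grasp_force: 0.0
```

Run:
```python
from h import *
im,c=cam("top");H,S,V=hsv(im)
print("plate",rect(c,((H<8)|(H>172))&(S>120)|((H>15)&(H<35)&(S>120)),.128,(225,185,325,290)))
print("weight",rect(c,(H>15)&(H<35)&(S>120),.168,(225,185,325,290)))
print("rail",rect(c,(H>18)&(H<35)&(S>120),.025,(126,226,186,290),5))
print("tube",rect(c,(H<15)&(S>90),.028,(126,226,186,290),5))
print("bar",rect(c,(S<60)&(V>120),.02,(126,226,186,290),5))
im2,_=cam("side")
cv2.imwrite("pics/fin.png",np.hstack([im[150:310,100:420],im2[140:300,200:520]])[:,:,::-1])
```

```text
plate [[538.3, 7.4, 151.5, 125.8, 0.1, (247, 203, 54, 62)]]
weight [[533.5, 5.2, 59.7, 56.5, 3.9, (263, 220, 24, 25)]]
rail [[498.0, 288.2, 46.6, 27.8, -83.2, (163, 242, 18, 11)]]
tube [[427.0, 290.6, 44.0, 24.2, -86.1, (159, 268, 17, 10)]]
bar [[462.3, 363.1, 50.0, 21.9, -86.1, (134, 254, 19, 9)]]
```

View pics/fin.png

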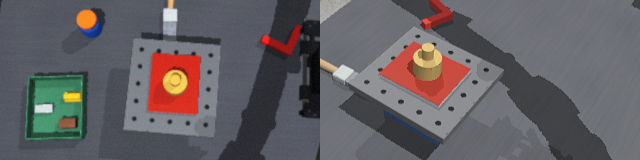

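The plate is red side up, centred and square, with the weight upright on its middle (left crop (175,82), right crop (428,62)). All three offcuts are in the tray, and the jar, brush and square haven't moved.

```bash
python3 -c "
from cell import env
print(env.sign_off())"
```

```text
the job is handed in; nothing more can be done
None
```

Job handed in (sign-off returned no verdict): by my final camera check, all three offcuts are in the tray, the plate lies red side up, square and about 6 mm off the platen centre, the weight stands upright within about 6 mm of the plate's middle, and the bystanders look unmoved.

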